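# Hang the changeover spacer plates on their storage hook

## Robot

A 6-joint arm with a two-finger parallel gripper is mounted at the origin on a cart in front of the work surface, level with it; the furniture and walls round the work are solid. World frame = base frame: x ahead of the robot, y to its left, z up, the work surface at z = 0. Lengths are in m, angles in rad, forces in N, time in s.
With the tool pointing down it reaches from about 0.375 to 0.925 m from the base axis. Payload 5.7 kg.
Tool frame: the origin (TCP) lies midway between the tips of the shut fingers; the grasp point (between the pads) lies ctrl.grip_point_offset behind it (ctrl.grip_point_offset is the distance from the TCP to the grasp point, in m); x points along the fingers, y is the direction in which the jaws open and shut, and the axes are right-handed (so a half turn about x gives the same grasp; the last joint's range is limited). The gripper opens to 85 mm and grips with 20 to 120 N. Pads are 22 mm wide; open, the fingers measure 114 mm over their backs; the gripper's body (76 mm by 85 mm) begins 54 mm behind the grasp point. The pads swing forward as they close: fully open they stand 13 mm farther back than shut.
Start: joints at [-1.377, 0.359, 1.51, -0, 1.272, -0.115], TCP at [0.182, -0.572, 0.231] pointing down, gripper open.
Joint ranges: [-2.97, 2.97], [-1.01, 2.36], [0.21, 2.38], [-0.96, 4.11], [0.2, 2.71], [-2.98, 2.98]. Speed limits (rad/s): [2.39, 2.39, 3.14, 3.14, 3.14, 3.14].

## Interface

Orientations are given as a unit quaternion [w, x, y, z].
In Python, from plant import ctrl gives the robot as it stands.
- The arm moves only by the tool jog_arm, never from a script. Its argument "steps" is a list of rows, each a list of 3 entries, a list of its own where there are three numbers: the turn, a rotation vector about the tool's x, y, z each as a share of pi/2 rad, from -1 to 1, then the shift along the tool's x, y, z each as a share of 150 mm, from -1 to 1, then the closure, from 0 (fully open) to 1 (shut). In form: [[[ax, ay, az], [x, y, z], claw], ...]. A call has 1 to 20 rows; each row shifts and turns the pose as measured when the row begins, along the tool's axes as they then stand; what a row does not reach is not made up. A row lasts 1/12 s, in which the tool goes at most 41.7 mm and 7.16 degrees, less where a joint would pass 70% of its speed; a pose out of reach is approached as far as the arm can. A call with a number of a shift or a turn outside -1 to 1 is refused whole. A call with a gripper value outside its range is refused whole. The fingers move at their own pace and stop on an object; "force" is the grip in N (left out, the last holds). Time passes only in rows, so rows that do not move let the fingers close. It gives the time, the measured TCP pose, the force and the opening at its end, in the units of the state.
- ctrl.observe(): the state, without advancing time (a new reading comes with each control period).
- ctrl.read_camera(name): name is "scene" or "top" or "wrist"; returns a dict with "img" (384x512x3 uint8, red, green, blue), "fx", "fy", "cx", "cy" (pixels), "view" (4x4, takes a point from world to camera coordinates); the wrist camera has in their place "tool_from_camera" (4x4, takes a point from camera to tool coordinates, whose origin is the TCP and whose axes are the tool frame's). Camera axes: x right, y down, z forward; pixel columns grow to the right and rows downward; lengths in m; the calibration is good to about 2 mm. A picture is of the moment at which its call begins: read the wrist's pose just before it. There is no depth.
- ctrl.close_job(): hands the job in, once; it reports no verdict.
Trained networks look in a picture, given as the dict that the camera call returned (one of the last four; its "shot" number tells which), for a name from the list of things; names that differ only in an ending like _2 or _b are one class to them, and where a whole thing is asked for, a point or a joint stands for the part that bears it (a point fixed in the world has none). Each returns a list of dicts, best first, with "conf" (0 to 1); they miss things now and then, are a little off and sometimes report something else, mostly with a low value. They report only what shows in the picture. A call takes as long as a camera call.
- ctrl.look_for(picture, name): "point" ([row, column] as shares, 0 to 1, of the picture: columns of its width, rows of its height, amid what is visible of it).
- ctrl.spot_point(picture, name): "point" ([row, column] as shares, 0 to 1, of the picture: columns of its width, rows of its height: a listed point, or the origin of a listed thing).
The state is a dict: "clock": time; "joint_positions": joint angles; "qd": joint speeds; "joint_efforts": joint torques, N m; "tcp_pos": TCP position; "tool_rot": TCP orientation; "contact_force": force on the tool from outside, world axes, zero at the start; "moment": the same for the moment, N m; "opening": finger opening in m.
Only numpy, scipy, OpenCV 4.12 (cv2) and the standard library are available. Lean on these libraries where they do the work, as an engineer would, in place of code of your own. Each camera call takes 0.05 s, during which the arm holds its last target.

## Task

Put the fixture's three changeover spacer plates back from the wooden rack onto the storage hook, the narrow dark one first, then the middle one, then the wide brass one, each pushed back so that it sits flush in the one before. Press the last one against the sprung buffer until the keeper leaf snaps up in front of it and holds the whole stack. Feel your way, never pushing on the hook with more than 20 N, and do not disturb the red bottle, the tape measure, the spanner or the aluminium cup at the front of the bench.

Things in the scene. Friction and masses are not known exactly. Their poses are not given: they have to be found in the camera images.
- hook_stand: Storage hook, fixed to the bench. Origin: on the bench under the front face of its dark clamp head; its -x points along the hook arm (roughly to the robot). Grey foot 110 x 84 x 10 mm; head top 140 mm up, sides 22 mm either way, clamp knob to 42 mm on +y. On the arm, resting face 75 mm behind its tip, sits a sprung rubber buffer, 36 x 34 mm: 1.6 N to start it, 4 N more per mm, hard stop at 4.5 mm.
- hook_root (a point): Point 130 mm above hook_stand's origin, on the axis of the level 14 mm square hook arm. The arm is clamped by hand: its tip (tapered over 9 mm, 8 mm square at the end) lies anywhere 97 to 123 mm out along -x, and keeper and buffer shift with it, so seating depth must be felt. A plate has 1.5 mm play all round and hangs by its bore's upper edge.
- keeper (a joint): Brass keeper leaf on the arm's top, rad: 0 = up (holding), about 0.2 with a plate over it. Ramp hinged 12 mm behind the arm's tip, free end 34 mm behind the tip, 5 mm over the arm; a plate pushed on presses it down (2 to 4 N, plus drag). It snaps up by itself in front of the three nested plates (42 mm) once they press the buffer in about 2 mm (10 N, plus drag).
- plate_narrow: Narrow dark steel plate, 52 wide (y) x 62 tall (z) x 14 mm thick (x), one dot; 0.1 to 0.2 kg. Origin: centre of its 17 mm square through bore, mid thickness; top 28 mm above, bottom 34 mm below. Front (-x) has a round recess 37 mm across, 7 mm deep; rear (+x, towards the hook's head when hung) is flat. Hold it from above across its width, level with the bore.
- plate_middle: Middle aluminium plate, 56 mm wide, two dots; otherwise the size, bore, origin and axes of the narrow one. On the rear (+x) a hollow tapered spigot, 33 mm across at its root, 4.5 mm high, fits the narrow plate's recess; front recess 43 mm across, 7 mm deep. Seated, its origin lies 14 mm in front of the narrow plate's.
- plate_wide: Wide brass-coloured plate, 60 mm wide, three dots; otherwise the size, bore, origin and axes of the narrow one. On the rear (+x) a hollow tapered spigot, 39 mm across at its root, 4.5 mm high, fits only the middle plate's recess; front flat. Seated, its origin lies 14 mm in front of the middle plate's.
- plate_rack: Fixed wooden rack: board 160 (its x) x 80 x 6 mm with blocks 34 mm wide (y), 12 mm high, leaving three 17 mm slots 44 mm apart along x. The plates stand upright in them in any order, bottoms 6 mm over the bench, fronts to the rack's -x, reaching past the blocks on both sides; they lift straight out. Origin: centre of its underside.
- threadlock: Bystander: small red bottle with a white tip, 98 mm tall, standing; origin at its foot.
- tape_measure: Bystander: yellow and black tape measure, 36 x 80 x 62 mm; origin at its foot.
- spanner: Bystander: steel spanner lying flat, 30 x 137 x 8 mm (long along its y); origin under its middle.
- cup_a: Bystander: turned aluminium cup at the front edge of the bench, 36 mm across, 43 mm tall; origin at its foot.

How it is judged:
By the outcome, as a careful person would: the job done as asked, in the order asked, and still so for the second after the job is handed in, with the robot touching nothing.
It also fails if it takes over 72 s, if anything falls off the work surface, if the arm or the gripper's body presses on something with over 40 N, if the wrist force passes 120 N, or if a joint passes its speed limit or range.

## Working session

There is one attempt and no reset: what is moved stays moved. The work goes in short steps, Python scripts to look and compute and a tool call to move; the robot and the scene stay as the last step left them, time stands still between calls to the robot, and variables do not carry over. Pictures are saved under pics/ and viewed, and the job is handed in when it is done.

Besides the shell and the picture viewer there is one more tool, called after "Call:" in YAML: its name, and indented under it one key for each argument. jog_arm: Moves the arm, as the interface text tells. Its arguments: {"type":"object","properties":{"steps":{"type":"array"},"force":{"type":"number"}},"required":["steps"]}

```bash
mkdir -p pics; ls
python3 - <<'E'
from plant import ctrl
import cv2
s=ctrl.observe();print({k:(v if not hasattr(v,'round') else v) for k,v in s.items()}, ctrl.grip_point_offset)
for n in ["scene","top","wrist"]:
    p=ctrl.read_camera(n); cv2.imwrite(f"pics/a_{n}.png",p["img"][:,:,::-1])
    print(n,p["fx"],p["cx"],p["cy"],p.get("view",p.get("tool_from_camera")))
    for t in ["hook_stand","hook_root","keeper","plate_narrow","plate_middle","plate_wide","plate_rack","threadlock","tape_measure","spanner","cup_a"]:
        r=ctrl.spot_point(p,t)
        print(t,[( [round(x["point"][0]*384),round(x["point"][1]*512)],round(x["conf"],2)) for x in r[:3]])
print(ctrl.observe()["clock"])
E
```

```text
pics
{'clock': 0.0, 'joint_positions': array([-1.37709476e+00,  3.59479918e-01,  1.51145529e+00, -3.26841916e-05,
        1.27250683e+00, -1.15118099e-01]), 'qd': array([ 0.00023296, -0.00028755, -0.00095237,  0.00035775,  0.00040308,
       -0.00026188]), 'joint_efforts': array([-2.48106146e-03, -5.27633357e+01, -2.78622901e+01, -4.40676840e-04,
        1.33136456e-02,  7.01784657e-06]), 'tcp_pos': array([ 0.18219699, -0.57093776,  0.23045983]), 'tool_rot': array([-0.10810129, -0.69865642, -0.10940713,  0.69872985]), 'contact_force': array([0.79138313, 0.04202275, 0.30986346]), 'moment': array([-0.00377011,  0.00882541,  0.02150384]), 'opening': 0.08526460559060893} 0.0187
scene 347.4840453204817 255.40061852635077 187.78875469826525 [[-0.32533735  0.94553914 -0.01055158  0.08525017]
 [ 0.54309418  0.17770776 -0.82065137 -0.21736797]
 [-0.77408289 -0.27271905 -0.57133177  1.36942079]
 [ 0.          0.          0.          1.        ]]
hook_stand [([238, 231], 0.73)]
hook_root [([201, 228], 0.62)]Traceback (most recent call last):
  File "<stdin>", line 8, in <module>
ValueError: it knows: cup, hook_root, hook_stand, plate_middle, plate_narrow, plate_rack, plate_wide, spanner, tape_measure, threadlock
```

Run:
```python
from plant import ctrl
import cv2,numpy as np,pickle
out={}
for n in ["top","scene"]:
    p=ctrl.read_camera(n); cv2.imwrite(f"pics/a_{n}.png",p["img"][:,:,::-1])
    print(n,p["fx"],p["cx"],p["cy"],p["view"].tolist())
    out[n]=(p,{})
    for t in ["hook_stand","hook_root","plate_narrow","plate_middle","plate_wide","plate_rack","threadlock","tape_measure","spanner","cup"]:
        r=ctrl.spot_point(p,t); out[n][1][t]=r
        print(t,[( [round(x["point"][0]*384),round(x["point"][1]*512)],round(x["conf"],2)) for x in r[:3]])
pickle.dump(out,open("out.pkl","wb"))
def ray(p,rc):
    V=np.array(p["view"]);R=V[:3,:3];c=-R.T@V[:3,3]
    d=R.T@np.array([(rc[1]*512-p["cx"])/p["fx"],(rc[0]*384-p["cy"])/p["fy"],1]);return c,d/np.linalg.norm(d)
for t in out["top"][1]:
    a,b=out["top"][1][t],out["scene"][1][t]
    if a and b:
        A=np.zeros((3,3));B=np.zeros(3);cd=[ray(out[n][0],out[n][1][t][0]["point"]) for n in out]
        for c,d in cd:
            P=np.eye(3)-np.outer(d,d);A+=P;B+=P@c
        X=np.linalg.solve(A,B)
        print(t,X.round(4),[round(float(np.linalg.norm((np.eye(3)-np.outer(d,d))@(X-c))),4) for c,d in cd])
print(ctrl.observe()["clock"])
```

```text
top 488.99570556803576 259.16130017567474 193.0224067092274 [[-0.02067025129039712, -0.9996492183762296, 0.016558409083755863, 0.11830258537217309], [-0.9854143870783736, 0.017572213742640782, -0.16926223159091577, 0.5487447086507232], [0.16891188960681744, -0.01981558739921987, -0.9854319438933763, 0.9298831505366055], [0.0, 0.0, 0.0, 1.0]]
hook_stand [([164, 279], 0.86), ([115, 262], 0.66), ([247, 204], 0.63)]
hook_root [([148, 285], 0.97)]
plate_narrow [([248, 206], 0.51)]
plate_middle [([228, 204], 0.56), ([262, 316], 0.33)]
plate_wide [([203, 200], 0.86), ([226, 204], 0.72)]
plate_rack [([225, 203], 0.72)]
threadlock [([111, 261], 0.77), ([285, 258], 0.75)]
tape_measure [([123, 192], 0.9), ([265, 313], 0.24)]
spanner [([284, 260], 0.72)]
cup [([266, 315], 0.73)]
scene 347.4840453204817 255.40061852635077 187.78875469826525 [[-0.32533735002974407, 0.945539143946752, -0.01055158471828197, 0.08525017471385621], [0.5430941750922273, 0.17770776427939158, -0.8206513678144407, -0.21736796643513825], [-0.7740828932721073, -0.27271904550152615, -0.5713317745095398, 1.369420791878541], [0
[... 208 characters left out ...]
, 306], 0.84)]
plate_rack [([221, 306], 0.94)]
threadlock [([273, 227], 0.88), ([197, 309], 0.17)]
tape_measure [([289, 298], 0.88)]
spanner [([190, 280], 0.74)]
cup [([186, 237], 0.45)]
hook_stand [ 0.6187  0.0671 -0.003 ] [0.0043, 0.0043]
hook_root [0.6214 0.0618 0.123 ] [0.0019, 0.0019]
plate_narrow [0.4437 0.2132 0.0462] [0.0008, 0.0008]
plate_middle [0.4836 0.2179 0.0425] [0.0007, 0.0007]
plate_wide [0.5344 0.2271 0.0412] [0.0003, 0.0003]
plate_rack [0.494  0.2235 0.001 ] [0.0, 0.0]
threadlock [0.7341 0.0976 0.0115] [0.0022, 0.0022]
tape_measure [ 0.7142  0.2499 -0.005 ] [0.003, 0.003]
spanner [ 0.372   0.1119 -0.0025] [0.0033, 0.0033]
cup [ 0.4069 -0.0059  0.0109] [0.0025, 0.0025]
1.25
```

View pics/a_scene.png

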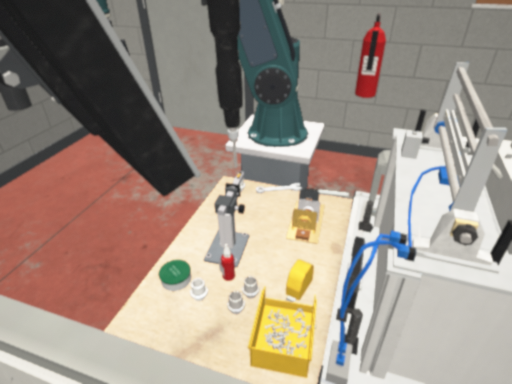

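View pics/a_top.png

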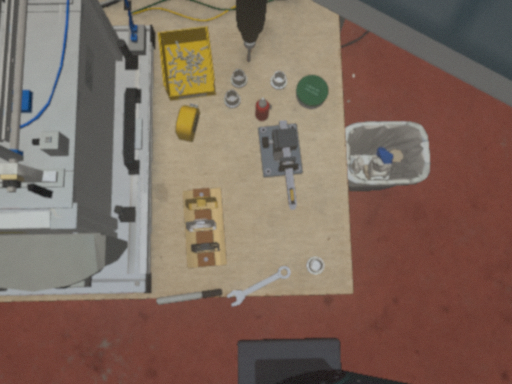

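Run:
```python
import cv2
a=cv2.imread("pics/a_top.png")
cv2.imwrite("pics/z1.png",cv2.resize(a[110:310,150:330],None,fx=4,fy=3,interpolation=cv2.INTER_CUBIC)[:600])
```

```text
(no output)
```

View pics/z1.png

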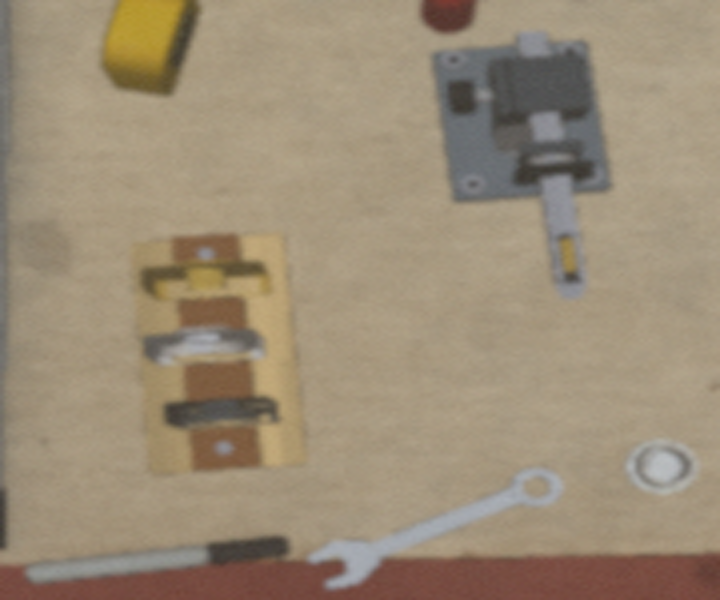

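```bash
cat > h.py <<'E'
from plant import ctrl
import cv2,numpy as np
from scipy.spatial.transform import Rotation as R
np.set_printoptions(precision=4,suppress=True)
def rot(s): q=np.array(s["tool_rot"]); return R.from_quat(q[[1,2,3,0]])
def Rdes(yaw,flip=1):
    # tool x down, tool y = flip*(horizontal y-axis turned by yaw)
    x=np.array([0,0,-1.]);y=flip*np.array([-np.sin(yaw),np.cos(yaw),0]);return R.from_matrix(np.stack([x,y,np.cross(x,y)],1))
def st():
    s=ctrl.observe();r=rot(s)
    print("t",round(s["clock"],2),"tcp",np.array(s["tcp_pos"]),"F",np.array(s["contact_force"]).round(2),"M",np.array(s["moment"]).round(2),"open",round(s["opening"]*1000,2),"toolx",r.as_matrix()[:,0],"tooly",r.as_matrix()[:,1]);return s
def need(pos,Rd,s=None):
    s=s or ctrl.observe();r=rot(s)
    print("turn share",(r.inv()*Rd).as_rotvec()/(np.pi/2),"deg",np.degrees((r.inv()*Rd).magnitude()))
    d=np.array(pos)-s["tcp_pos"]; print("shift share (now axes)",r.inv().apply(d)/.15,"(goal axes)",Rd.inv().apply(d)/.15,"mm",d*1000)
def wcam(p,s):
    T=np.array(p["tool_from_camera"]);W=np.eye(4);W[:3,:3]=rot(s).as_matrix();W[:3,3]=s["tcp_pos"];return W@T
def rayof(p,uv,s=None):
    M=wcam(p,s) if "tool_from_camera" in p else np.linalg.inv(np.array(p["view"]))
    d=M[:3,:3]@np.array([(uv[0]-p["cx"])/p["fx"],(uv[1]-p["cy"])/p["fy"],1]);return M[:3,3],d
def atz(p,uv,z,s=None):
    c,d=rayof(p,uv,s);return c+d*(z-c[2])/d[2]
def proj(p,X,s=None):
    M=np.linalg.inv(wcam(p,s)) if "tool_from_camera" in p else np.array(p["view"])
    X=np.atleast_2d(X);c=X@M[:3,:3].T+M[:3,3];return np.stack([p["fx"]*c[:,0]/c[:,2]+p["cx"],p["fy"]*c[:,1]/c[:,2]+p["cy"]],1)
E
python3 - <<'E'
from h import *
import pickle
s=st();print(s["joint_positions"])
o=pickle.load(open("out.pkl","rb"));p=o["top"][0]
z=lambda u,v:(150+u/4,110+v/3)
for n,u,v,h in [("rackL_far",132,242,.006),("rackL_near",150,472,.006),("rackR_far",285,236,.006),("rackR_near",303,466,.006),("armA",545,130,.137),("armTip",570,290,.134),("footFL",455,198,.01),("footFR",608,188,.01)]:
    print(n,atz(p,z(u,v),h))
w=ctrl.read_camera("wrist");print(w["tool_from_camera"],w["fx"])
for y in(0,.05,):
  for f in (1,-1): need([.44,.21,.3],Rdes(y,f),s)
E
```

```text
t 1.25 tcp [ 0.1823 -0.5716  0.2313] F [-0.19 -0.13  0.1 ] M [-0.01 -0.   -0.02] open 85.31 toolx [-0.      0.0001 -1.    ] tooly [ 0.3039 -0.9527 -0.0001]
[-1.3771  0.3588  1.5104  0.      1.2725 -0.1151]
rackL_far [0.5655 0.2648 0.006 ]
rackL_near [0.408  0.2548 0.006 ]
rackR_far [0.5683 0.1855 0.006 ]
rackR_near [0.4105 0.1776 0.006 ]
armA [0.6082 0.0584 0.137 ]
armTip [0.5097 0.0498 0.134 ]
footFL [0.5928 0.0967 0.01  ]
footFR [0.5986 0.0167 0.01  ]
[[ 0.0003 -0.2968  0.9549 -0.1438]
 [ 1.      0.0003 -0.0002 -0.0005]
 [-0.0002  0.9549  0.2968 -0.0757]
 [ 0.      0.      0.      1.    ]] 301.21289669769146
turn share [-1.8034 -0.0001 -0.    ] deg 162.31037699257672
shift share (now axes) [-0.4576 -4.4423 -3.22  ] (goal axes) [-0.4583  5.2106  1.7179] mm [257.6802 781.5888  68.7431]
turn share [ 0.1966 -0.      0.0001] deg 17.689624847130823
shift share (now axes) [-0.4576 -4.4423 -3.22  ] (goal axes) [-0.4583 -5.2106 -1.7179] mm [257.6802 781.5888  68.7431]
turn share [-1.8353 -0.0001 -0.    ] deg 165.1751659611002
shift share (now axes) [-0.4576 -4.4423 -3.22  ] (goal axes) [-0.4583  5.1182  1.9761] mm [257.6802 781.5888  68.7431]
turn share [ 0.1647 -0.      0.0001] deg 14.824836223704011
shift share (now axes) [-0.4576 -4.4423 -3.22  ] (goal axes) [-0.4583 -5.1182 -1.9761] mm [257.6802 781.5888  68.7431]
```

Call:
jog_arm:
  steps:
    - [[0.055,0,0],[0,0,0],0]
    - [[0.055,0,0],[0,0,0],0]
    - [[0.055,0,0],[0,0,0],0]
    - [[0,0,0],[-0.039,-0.197,-0.161],0]
    - [[0,0,0],[-0.039,-0.197,-0.161],0]
    - [[0,0,0],[-0.039,-0.197,-0.161],0]
    - [[0,0,0],[-0.039,-0.197,-0.161],0]
    - [[0,0,0],[-0.039,-0.197,-0.161],0]
    - [[0,0,0],[-0.039,-0.197,-0.161],0]
    - [[0,0,0],[-0.039,-0.197,-0.161],0]
    - [[0,0,0],[-0.039,-0.197,-0.161],0]
    - [[0,0,0],[-0.039,-0.197,-0.161],0]
    - [[0,0,0],[-0.039,-0.197,-0.161],0]
    - [[0,0,0],[-0.039,-0.197,-0.161],0]
    - [[0,0,0],[-0.039,-0.197,-0.161],0]

```text
clock: 2.55
tcp_pos: [0.4663, -0.1992, 0.3027]
tool_rot: [0.01, 0.707, 0.006, -0.707]
contact_force: [0.7, -0.9, 0.2]
opening: 0.0854
```

Call:
jog_arm:
  steps:
    - [[0,0,0],[0.035,-0.223,-0.065],0]
    - [[0,0,0],[0.035,-0.223,-0.065],0]
    - [[0,0,0],[0.035,-0.223,-0.065],0]
    - [[0,0,0],[0.035,-0.223,-0.065],0]
    - [[0,0,0],[0.035,-0.223,-0.065],0]
    - [[0,0,0],[0.035,-0.223,-0.065],0]
    - [[0,0,0],[0.035,-0.223,-0.065],0]
    - [[0,0,0],[0.035,-0.223,-0.065],0]
    - [[0,0,0],[0.035,-0.223,-0.065],0]
    - [[0,0,0],[0.035,-0.223,-0.065],0]
    - [[0,0,0],[0,0,0],0]

```text
clock: 3.47
tcp_pos: [0.5655, 0.1596, 0.2503]
tool_rot: [0.012, 0.712, 0.007, -0.702]
contact_force: [0.3, -0.1, 1.3]
opening: 0.0853
```

Run:
```python
from h import *
import pickle
s=st()
w=ctrl.read_camera("wrist");pickle.dump((w,s),open("w1.pkl","wb"));cv2.imwrite("pics/w1.png",w["img"][:,:,::-1])
for t,zz in [("hook_root",.13),("plate_narrow",.04),("plate_middle",.04),("plate_wide",.04),("plate_rack",0),("hook_stand",0)]:
    r=ctrl.spot_point(w,t)
    for x in r[:2]:
        uv=(x["point"][1]*512,x["point"][0]*384);print(t,round(x["conf"],2),np.array(uv),atz(w,uv,zz,s))
```

```text
t 3.47 tcp [0.5655 0.1596 0.2503] F [ 0.27 -0.08  1.31] M [-0.03 -0.02 -0.04] open 85.34 toolx [ 0.0153 -0.0069 -0.9999] tooly [ 0.028  -0.9996  0.0073]
hook_root 0.9 [380.7232 130.7904] [0.6184 0.0545 0.13  ]
plate_narrow 0.57 [212.224  253.5168] [0.448  0.2158 0.04  ]
plate_middle 0.94 [205.0048 223.9104] [0.4895 0.2243 0.04  ]
plate_middle 0.72 [286.0032 292.6848] [0.3911 0.1161 0.04  ]
plate_wide 0.73 [202.3936 190.8864] [0.5331 0.2266 0.04  ]
plate_rack 0.87 [212.992 213.312] [0.4889 0.2197 0.    ]
plate_rack 0.37 [314.88    16.2048] [0.7377 0.0972 0.    ]
hook_stand 0.57 [336.4864 120.6912] [0.6195 0.0599 0.    ]
hook_stand 0.44 [204.9024 189.696 ] [0.523  0.2303 0.    ]
```

View pics/w1.png

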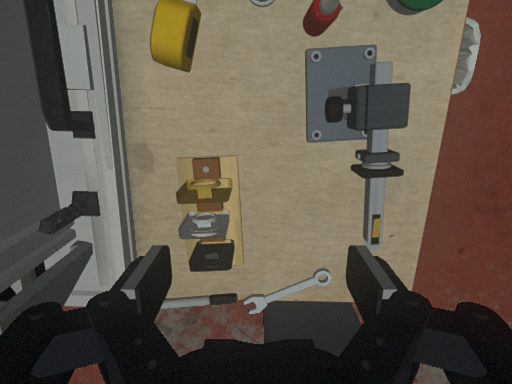

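Run:
```python
import cv2
a=cv2.imread("pics/w1.png")
cv2.imwrite("pics/z2.png",cv2.resize(a[145:281,170:250],None,fx=4.4,fy=4.4,interpolation=cv2.INTER_CUBIC))
cv2.imwrite("pics/z3.png",cv2.resize(a[35:260,295:425],None,fx=2.6,fy=2.6,interpolation=cv2.INTER_CUBIC))
cv2.imwrite("pics/z23.png",cv2.hconcat([cv2.imread("pics/z2.png")[:585],cv2.imread("pics/z3.png")[:585]]))
print(cv2.imread("pics/z23.png").shape)
```

```text
(585, 690, 3)
```

View pics/z23.png

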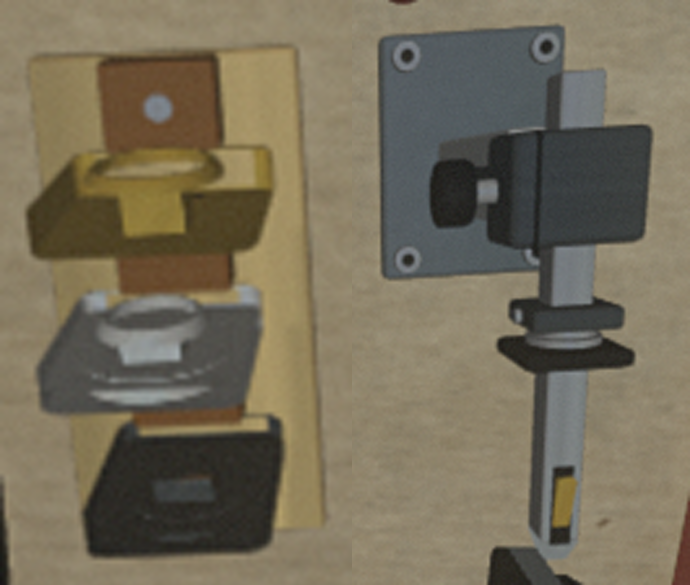

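Run:
```python
from h import *
import pickle
w,s=pickle.load(open("w1.pkl","rb"))
a=lambda u,v:(170+u/4.4,145+v/4.4)
b=lambda u,v:(295+(u-352)/2.6,35+v/2.6)
for n,uv,z in [("rTL",a(30,58),.006),("rTR",a(297,46),.006),("rBR",a(325,525),.006),
 ("footFL",b(385,278),.01),("footFarL",b(380,38),.01),("footFarR",b(563,28),.01),
 ("armR@buf",b(588,370),.137),("armL@buf",b(560,370),.137),("armR@head",b(594,245),.137),("armRfar",b(605,72),.137),("armRtip",b(582,535),.137),("tipend",b(560,557),.134),
 ("headFR",b(645,240),.14),("headFL",b(540,247),.14),("headBR",b(650,125),.14),("keeperL",b(566,528),.138)]:
    print(n,atz(w,uv,z,s))
```

```text
rTL [0.5665 0.2648 0.006 ]
rTR [0.5723 0.1859 0.006 ]
rBR [0.4135 0.1753 0.006 ]
footFL [0.5927 0.0965 0.01  ]
footFarL [0.7001 0.1068 0.01  ]
footFarR [0.7066 0.0247 0.01  ]
armR@buf [0.5787 0.0471 0.137 ]
armL@buf [0.5785 0.0566 0.137 ]
armR@head [0.6204 0.0513 0.137 ]
armRfar [0.6724 0.0557 0.137 ]
armRtip [0.5174 0.0402 0.137 ]
tipend [0.5069 0.0456 0.134 ]
headFR [0.6227 0.0364 0.14  ]
headFL [0.6195 0.0699 0.14  ]
headBR [0.6573 0.0408 0.14  ]
keeperL [0.5205 0.0468 0.138 ]
```

Run:
```python
from h import *
need([.446,.2173,.12],Rdes(.065,-1))
```

```text
turn share [-0.027  -0.0096 -0.007 ] deg 2.6540572744764668
shift share (now axes) [ 0.8609 -0.4583  0.7948] (goal axes) [ 0.8778 -0.4818  0.7618] mm [-118.72     64.6923 -131.6704]
```

Call:
jog_arm:
  steps:
    - [[-0.027,-0.01,-0.007],[0,0,0],0]
    - [[0,0,0],[0.175,-0.096,0.152],0]
    - [[0,0,0],[0.175,-0.096,0.152],0]
    - [[0,0,0],[0.175,-0.096,0.152],0]
    - [[0,0,0],[0.175,-0.096,0.152],0]
    - [[0,0,0],[0.175,-0.096,0.152],0]
    - [[0,0,0],[0,0,0],0]

```text
clock: 4.4
tcp_pos: [0.4495, 0.2103, 0.1207]
tool_rot: [0.017, 0.712, 0.018, -0.702]
contact_force: [-0.5, -0.4, 0.6]
opening: 0.085
```

Run:
```python
from h import *
import pickle
s=st();need([.446,.2173,.0167],Rdes(.065,-1))
w=ctrl.read_camera("wrist");cv2.imwrite("pics/w2.png",w["img"][:,:,::-1])
```

```text
t 4.4 tcp [0.4495 0.2103 0.1207] F [-0.54 -0.41  0.6 ] M [0.   0.11 0.03] open 85.02 toolx [ 0.0135  0.0009 -0.9999] tooly [ 0.0499 -0.9988 -0.0003]
turn share [-0.0096 -0.0086  0.0001] deg 1.1626950220618593
shift share (now axes) [ 0.6927 -0.0475  0.0303] (goal axes) [ 0.6931 -0.048   0.0202] mm [  -3.4936    6.9842 -103.9576]
```

View pics/w2.png

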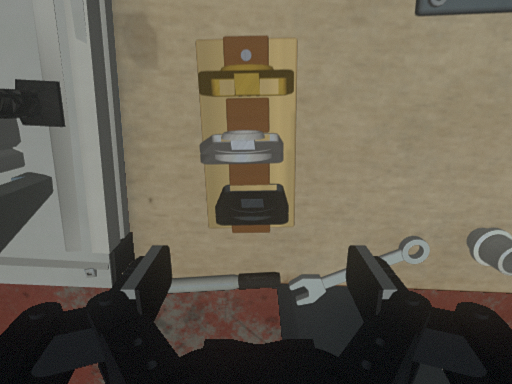

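Run:
```python
from h import *
w=ctrl.read_camera("wrist");s=st()
for n,L,Rr in [("n",(217,222),(288,222)),("m",(201,161),(283,161)),("w",(199,95),(288,95))]:
    l=atz(w,L,.068,s);r=atz(w,Rr,.068,s);print(n,l,r,(l+r)/2,np.linalg.norm(l-r))
```

```text
t 4.5 tcp [0.4565 0.2106 0.1244] F [ 0.74 -0.36  0.13] M [ 0.03  0.01 -0.03] open 85.32 toolx [ 0.0233  0.0027 -0.9997] tooly [ 0.0503 -0.9987 -0.0015]
n [0.4466 0.2406 0.068 ] [0.4493 0.1896 0.068 ] [0.4479 0.2151 0.068 ] 0.05100364115866325
m [0.4904 0.252  0.068 ] [0.4932 0.1964 0.068 ] [0.4918 0.2242 0.068 ] 0.05560313711890642
w [0.5331 0.2532 0.068 ] [0.5359 0.1963 0.068 ] [0.5345 0.2248 0.068 ] 0.05688882939686953
```

Call:
jog_arm:
  steps:
    - [[0,0,0],[0,0,0],0]

```text
clock: 4.58
tcp_pos: [0.4585, 0.2104, 0.1255]
tool_rot: [0.017, 0.716, 0.018, -0.698]
contact_force: [0.9, -0.2, -0.2]
opening: 0.0853
```

Run:
```python
from h import *
for i in range(4):
    s=st();ctrl.read_camera("wrist")
need([.447,.215,.0167],Rdes(.065,-1))
```

```text
t 4.58 tcp [0.4585 0.2104 0.1255] F [ 0.92 -0.18 -0.16] M [ 0.02 -0.01  0.05] open 85.31 toolx [ 0.0263  0.0033 -0.9996] tooly [ 0.0497 -0.9988 -0.002 ]
t 4.63 tcp [0.4585 0.2103 0.1256] F [-0.51 -0.1  -0.07] M [0.   0.04 0.01] open 85.57 toolx [ 0.0262  0.0032 -0.9997] tooly [ 0.0493 -0.9988 -0.0019]
t 4.68 tcp [0.4587 0.2103 0.1257] F [-0.23  0.47 -0.31] M [ 0.01 -0.01 -0.  ] open 84.9 toolx [ 0.0264  0.0034 -0.9996] tooly [ 0.0491 -0.9988 -0.0021]
t 4.73 tcp [0.4587 0.2104 0.1256] F [ 0.38 -0.1  -0.88] M [-0.    0.12  0.01] open 85.04 toolx [ 0.0264  0.0035 -0.9996] tooly [ 0.0491 -0.9988 -0.0022]
turn share [-0.0101 -0.0167  0.0012] deg 1.7557588785752998
shift share (now axes) [ 0.7232 -0.0325  0.0936] (goal axes) [ 0.7253 -0.0352  0.0741] mm [ -11.4389    4.5436 -108.7984]
```

Run:
```python
from h import *
import pickle
s=st();w=ctrl.read_camera("wrist");pickle.dump((w,s),open("w3.pkl","wb"))
cv2.imwrite("pics/w3.png",cv2.resize(w["img"][20:250,180:310,::-1],None,fx=2.6*2,fy=2.6,interpolation=cv2.INTER_CUBIC))
```

```text
t 4.78 tcp [0.4584 0.2105 0.1255] F [ 0.24  0.21 -0.2 ] M [-0.    0.02  0.02] open 85.18 toolx [ 0.026   0.0034 -0.9997] tooly [ 0.0492 -0.9988 -0.0021]
```

View pics/w3.png

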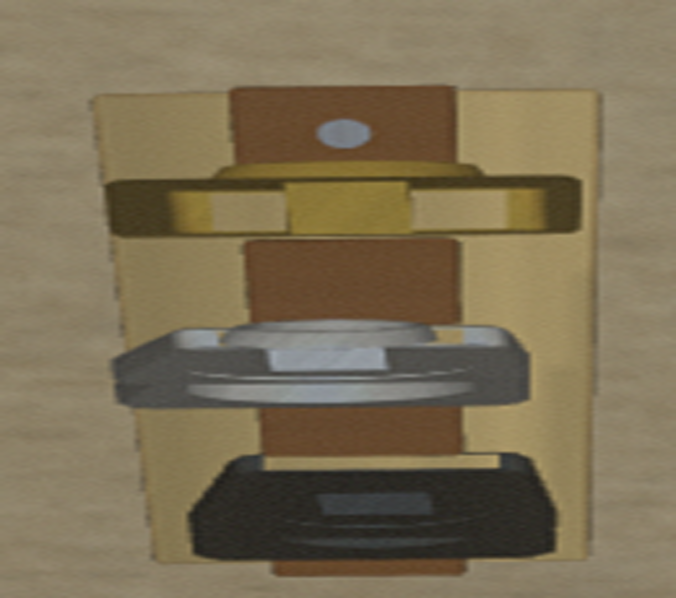

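Run:
```python
from h import *
import pickle
w,s=pickle.load(open("w3.pkl","rb"))
im=w["img"][:,:,::-1].copy();im=cv2.resize(im,None,fx=4,fy=4,interpolation=cv2.INTER_CUBIC)
yaw=.065;c=np.array([.490,.2202]);Rm=np.array([[np.cos(yaw),-np.sin(yaw)],[np.sin(yaw),np.cos(yaw)]])
for lx,wd,ly,col in [(-.044,.052,-.003,(0,0,255)),(0,.056,.002,(0,255,0)),(.044,.060,0,(255,0,0))]:
  B=[]
  for z in (.006,.068):
    P=[np.r_[c+Rm@[lx+a*.007,ly+b*wd/2],z] for a,b in((1,1),(1,-1),(-1,-1),(-1,1))]
    q=(proj(w,P,s)*4).astype(int);cv2.polylines(im,[q],True,col,1 if z<.01 else 2);B.append(q)
  for i in range(4): cv2.line(im,tuple(map(int,B[0][i])),tuple(map(int,B[1][i])),col,1)
P=[np.r_[c+Rm@[a*.08,b*.04],.006] for a,b in((1,1),(1,-1),(-1,-1),(-1,1))]
cv2.polylines(im,[(proj(w,P,s)*4).astype(int)],True,(255,255,0),1)
cv2.imwrite("pics/o3.png",cv2.resize(im[80:1000,700:1260],(560*6//10*2,600)))
```

```text
(no output)
```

View pics/o3.png

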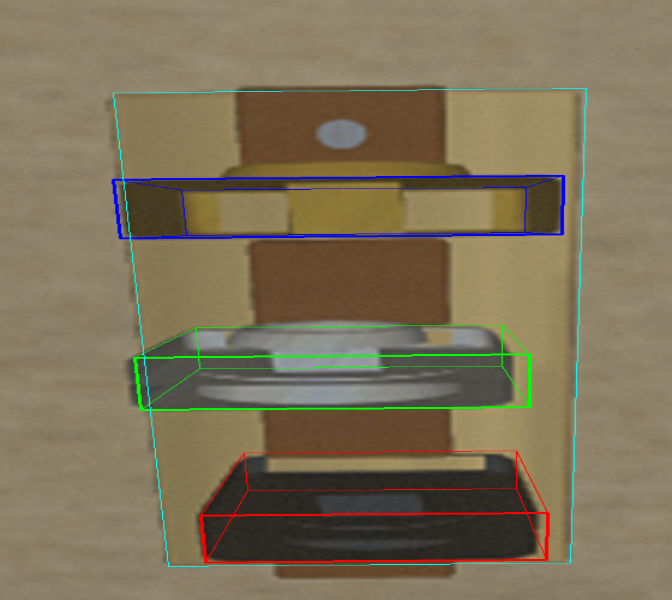

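Call:
jog_arm:
  steps:
    - [[-0.007,-0.017,0.001],[0,0,0],0]
    - [[0,0,0],[0.1,-0.018,0.04],0]
    - [[0,0,0],[0.15,-0.014,0.03],0]
    - [[0,0,0],[0.15,0,0],0]
    - [[0,0,0],[0.12,0,0],0]
    - [[0,0,0],[0.08,0,0],0]
    - [[0,0,0],[0.03,0,0],0]

```text
clock: 5.42
tcp_pos: [0.4576, 0.2157, 0.0333]
tool_rot: [0.019, 0.712, 0.022, -0.702]
contact_force: [0.1, -0.0, -0.5]
opening: 0.085
```

Run:
```python
from h import *
s=st();need([.4462,.215,.0167],Rdes(.06,-1))
```

```text
t 5.42 tcp [0.4576 0.2157 0.0333] F [ 0.12 -0.01 -0.46] M [-0.04  0.03 -0.01] open 85.02 toolx [ 0.0144  0.0051 -0.9999] tooly [ 0.0571 -0.9984 -0.0043]
turn share [-0.0019 -0.0094  0.0027] deg 0.894340960879755
shift share (now axes) [0.1092 0.001  0.0779] (goal axes) [0.1103 0.0003 0.0763] mm [-11.4183  -0.7357 -16.5524]
```

Call:
jog_arm:
  steps:
    - [[-0.002,-0.012,0.003],[0.04,0,0.04],0]
    - [[0,0,0],[0.04,0,0.03],0]
    - [[0,0,0],[0.02,0,0.01],0]
    - [[0,0,0],[0,0,0],0]

```text
clock: 5.75
tcp_pos: [0.4465, 0.215, 0.0176]
tool_rot: [-0.021, -0.705, -0.021, 0.708]
contact_force: [-0.0, -0.0, -0.8]
opening: 0.0856
```

Run:
```python
from h import *
s=st();need([.4462,.215,.0167],Rdes(.06,-1))
```

```text
t 5.75 tcp [0.4465 0.215  0.0176] F [-0.   -0.01 -0.84] M [-0.01  0.   -0.04] open 85.58 toolx [-0.0045 -0.0008 -1.    ] tooly [ 0.0595 -0.9982  0.0006]
turn share [-0.0003  0.0029 -0.0004] deg 0.2660234324488648
shift share (now axes) [ 0.006  -0.0003  0.0017] (goal axes) [ 0.006  -0.0003  0.0017] mm [-0.2625  0.0285 -0.8949]
```

Call:
jog_arm:
  steps:
    - [[0,0.003,0],[0.005,0,0],1]
    - [[0,0,0],[0,0,0],1]
    - [[0,0,0],[0,0,0],1]
    - [[0,0,0],[0,0,0],1]
    - [[0,0,0],[0,0,0],1]
    - [[0,0,0],[0,0,0],1]
  force: 60

```text
clock: 6.25
tcp_pos: [0.4477, 0.2155, 0.0188]
tool_rot: [0.021, 0.708, 0.021, -0.705]
contact_force: [-0.1, -0.7, -2.5]
opening: 0.0508
```

Run:
```python
from h import *
s=st();need([.4462,.215,.0167],Rdes(.06,-1))
```

```text
t 6.25 tcp [0.4477 0.2155 0.0188] F [-0.13 -0.67 -2.49] M [ 0.02  0.   -0.02] open 50.78 toolx [ 0.0044  0.0007 -1.    ] tooly [ 0.0599 -0.9982 -0.0004]
turn share [-0.0001 -0.0028  0.0003] deg 0.25460872377875804
shift share (now axes) [0.0139 0.003  0.0101] (goal axes) [0.014  0.003  0.0101] mm [-1.4798 -0.5337 -2.0974]
```

Call:
jog_arm:
  steps:
    - [[0,0,0],[-0.06,0,0],1]
    - [[0,0,0],[-0.14,0,0],1]
    - [[0,0,0],[-0.2,0,0],1]
    - [[0,0,0],[-0.2,0.03,0],1]
    - [[-0.021,0,0],[-0.06,0.12,-0.01],1]
    - [[0,0,0],[0,0.22,-0.02],1]
    - [[0,0,0],[0,0.25,-0.02],1]
    - [[0,0,0],[0,0.25,-0.02],1]
    - [[0,0,0],[0,0.15,-0.01],1]
    - [[0,0,0],[0,0.08,0],1]
    - [[0,0,0],[0,0.03,0],1]
    - [[0,0,0],[0,0,0],1]

```text
clock: 7.25
tcp_pos: [0.476, 0.0411, 0.1296]
tool_rot: [0.035, 0.71, 0.034, -0.703]
contact_force: [0.6, 0.6, -2.5]
opening: 0.0513
```

Run:
```python
from h import *
s=st();need([.474,.043,.11],Rdes(.093,-1))
```

```text
t 7.25 tcp [0.476  0.0411 0.1296] F [ 0.55  0.56 -2.47] M [-0.03  0.   -0.01] open 51.26 toolx [ 0.0098 -0.0006 -1.    ] tooly [ 0.0981 -0.9952  0.0016]
turn share [ 0.0034 -0.0062 -0.001 ] deg 0.6401138236107019
shift share (now axes) [ 0.1305 -0.0138  0.0133] (goal axes) [ 0.1307 -0.0135  0.0121] mm [ -1.9991   1.8541 -19.6026]
```

Call:
jog_arm:
  steps:
    - [[0.003,-0.006,-0.001],[0.08,-0.014,0.012],1]
    - [[0,0,0],[0.04,0,0],1]
    - [[0,0,0],[0.01,0,0],1]
    - [[0,0,0],[0,0,0],1]

```text
clock: 7.58
tcp_pos: [0.4728, 0.0459, 0.1083]
tool_rot: [-0.033, -0.706, -0.034, 0.707]
contact_force: [0.9, 0.0, -2.1]
opening: 0.0513
```

Run:
```python
from h import *
import pickle
s=st();need([.474,.043,.1094],Rdes(.093,-1))
w=ctrl.read_camera("wrist");pickle.dump((w,s),open("w4.pkl","wb"))
cv2.imwrite("pics/w4.png",w["img"][:,:,::-1]); st()
cv2.imwrite("pics/w4z.png",cv2.resize(w["img"][0:300,160:360,::-1],None,fx=4,fy=2,interpolation=cv2.INTER_CUBIC))
```

```text
t 7.58 tcp [0.4728 0.0459 0.1083] F [ 0.94  0.02 -2.14] M [ 0.05 -0.01 -0.07] open 51.25 toolx [-0.0017  0.0012 -1.    ] tooly [ 0.0943 -0.9955 -0.0014]
turn share [0.0009 0.001  0.0009] deg 0.14541201070932794
shift share (now axes) [-0.0075  0.0202 -0.0062] (goal axes) [-0.0075  0.0202 -0.0062] mm [ 1.212  -2.9228  1.1211]
t 7.63 tcp [0.4727 0.0459 0.1084] F [-0.32  0.11 -1.25] M [ 0.04  0.03 -0.05] open 51.26 toolx [-0.0019  0.0013 -1.    ] tooly [ 0.0943 -0.9955 -0.0015]
```

View pics/w4.png

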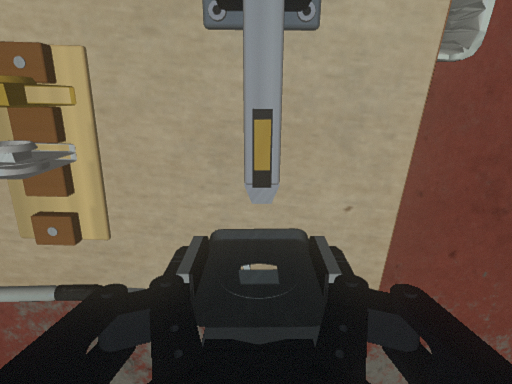

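View pics/w4z.png

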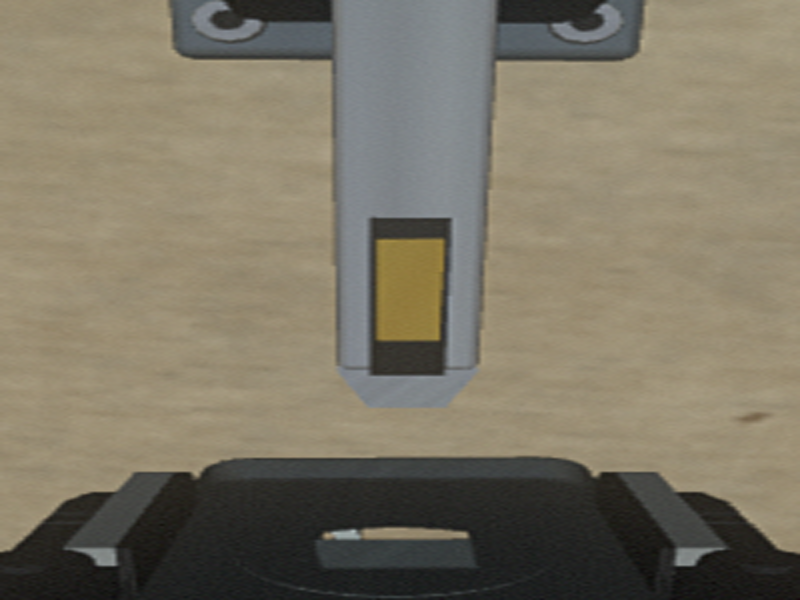

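Run:
```python
from h import *
import pickle
w,s=pickle.load(open("w4.pkl","rb"))
z=lambda u,v:(160+u/4,v/2)
Pt={}
for n,uv,h in [("L0",z(333,10),.137),("R0",z(497,10),.137),("L1",z(338.5,364),.137),("R1",z(478.5,364),.137),("eL",z(366,408),.134),("eR",z(454,408),.134),("kL",z(375,240),.1415),("kR",z(446,240),.1415)]:
    Pt[n]=atz(w,uv,h,s);print(n,Pt[n])
m0=(Pt["L0"]+Pt["R0"])/2;m1=(Pt["L1"]+Pt["R1"])/2;d=m0-m1
print(m0,m1,"yaw",np.arctan2(d[1],d[0]),"w",np.linalg.norm(Pt["L1"]-Pt["R1"]),np.linalg.norm(Pt["L0"]-Pt["R0"]),np.linalg.norm(Pt["eL"]-Pt["eR"]),(Pt["eL"]+Pt["eR"])/2)
# plate top edge: rear face top corners at z?
tz=s["tcp_pos"][2]
for off in(.0195,.0206,.0212):
    L=atz(w,z(200,468),tz+off+.028,s);Rr=atz(w,z(590,468),tz+off+.028,s);print(off,L,Rr,np.linalg.norm(L-Rr),(L+Rr)/2)
    T=np.array([atz(w,z(u,v),tz+off,s) for u,v in((316,542),(475,542),(320,568),(472,568))]);print(T)
r=rot(s);print("tool y,z",r.as_matrix()[:,1],r.as_matrix()[:,2])
```

```text
L0 [0.5771 0.0614 0.137 ]
R0 [0.5784 0.0477 0.137 ]
L1 [0.5158 0.0559 0.137 ]
R1 [0.5171 0.0421 0.137 ]
eL [0.5057 0.0524 0.134 ]
eR [0.5066 0.0433 0.134 ]
kL [0.5403 0.0545 0.1415]
kR [0.5409 0.0481 0.1415]
[0.5777 0.0545 0.137 ] [0.5164 0.049  0.137 ] yaw 0.08941482887040587 w 0.013865995911500575 0.013742209060018818 0.009150023171903126 [0.5062 0.0478 0.134 ]
0.0195 [0.5011 0.0661 0.1558] [0.5043 0.0321 0.1558] 0.03414630308385087 [0.5027 0.0491 0.1558]
[[0.4695 0.0553 0.1278]
 [0.4713 0.0366 0.1278]
 [0.4625 0.0543 0.1278]
 [0.4642 0.0362 0.1278]]
0.0206 [0.5016 0.0659 0.1569] [0.5048 0.0323 0.1569] 0.03375596195087699 [0.5032 0.0491 0.1569]
[[0.4702 0.0553 0.1289]
 [0.472  0.0368 0.1289]
 [0.4633 0.0543 0.1289]
 [0.465  0.0363 0.1289]]
0.0212 [0.5019 0.0658 0.1575] [0.5051 0.0324 0.1575] 0.03354304860561851 [0.5035 0.0491 0.1575]
[[0.4706 0.0553 0.1295]
 [0.4724 0.0369 0.1295]
 [0.4637 0.0543 0.1295]
 [0.4654 0.0364 0.1295]]
tool y,z [ 0.0943 -0.9955 -0.0014] [-0.9955 -0.0943  0.0016]
```

Call:
jog_arm:
  steps:
    - [[0.003,0,0],[-0.006,0.005,-0.06],1]
    - [[0,0,0],[0,0,-0.06],1]
    - [[0,0,0],[0,0,-0.03],1]
    - [[0,0,0],[0,0,0],1]

```text
clock: 7.97
tcp_pos: [0.4977, 0.0491, 0.1091]
tool_rot: [-0.032, -0.706, -0.033, 0.707]
contact_force: [1.1, -0.5, -1.7]
opening: 0.0514
```

```bash
cat >> h.py <<'E'
AX=np.array([.5164,.0490]);YAW=.0894;U=np.array([np.cos(YAW),np.sin(YAW)]);N=np.array([-U[1],U[0]])
def rel(off=.0207,dx=0):
    s=st();p=np.array(s["tcp_pos"]);d=p[:2]-AX
    print("along(from tip end, mm)",round((d@U)*1000+10,2),"lateral",round(d@N*1000,2),"origin z-.130 mm",round((p[2]+off-.13)*1000,2))
    r=rot(s);print("turn to goal",(r.inv()*Rdes(YAW,-1)).as_rotvec()/(np.pi/2))
    f=np.array(s["contact_force"]);print("F along",(f[:2]@U).round(2),"lat",(f[:2]@N).round(2),"z",f[2].round(2));return s
E
python3 - <<'E'
from h import *
import pickle
s=rel()
w=ctrl.read_camera("wrist");pickle.dump((w,s),open("w5.pkl","wb"))
cv2.imwrite("pics/w5z.png",cv2.resize(w["img"][0:300,160:360,::-1],None,fx=4,fy=2,interpolation=cv2.INTER_CUBIC))
E
```

```text
t 7.97 tcp [0.4977 0.0491 0.1091] F [ 1.06 -0.53 -1.73] M [-0.01 -0.04 -0.02] open 51.38 toolx [-0.0017  0.0015 -1.    ] tooly [ 0.0918 -0.9958 -0.0017]
along(from tip end, mm) -8.65 lateral 1.8 origin z-.130 mm -0.18
turn to goal [0.0016 0.001  0.0011]
F along 1.01 lat -0.62 z -1.73
```

View pics/w5z.png

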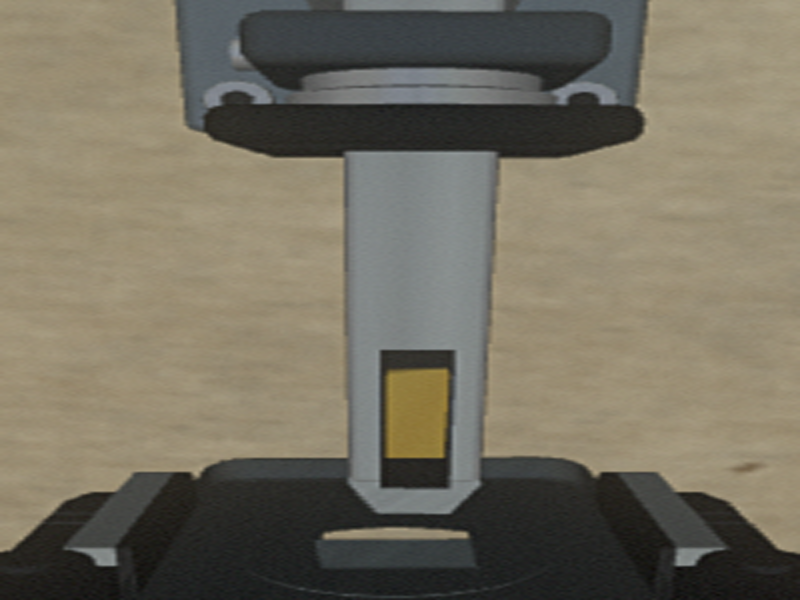

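Call:
jog_arm:
  steps:
    - [[0.002,0.001,0.001],[-0.002,0.012,0],1]
    - [[0,0,0],[0,0,0],1]

```text
clock: 8.18
tcp_pos: [0.4978, 0.0472, 0.1095]
tool_rot: [-0.031, -0.706, -0.031, 0.706]
contact_force: [-0.3, 0.5, -1.7]
opening: 0.0513
```

Run:
```python
from h import *
rel()
```

```text
t 8.18 tcp [0.4978 0.0472 0.1095] F [-0.32  0.46 -1.73] M [0.01 0.03 0.02] open 51.3 toolx [-0.0001 -0.0001 -1.    ] tooly [ 0.0887 -0.9961  0.0001]
along(from tip end, mm) -8.7 lateral -0.09 origin z-.130 mm 0.17
turn to goal [-0.0004  0.0001 -0.    ]
F along -0.27 lat 0.49 z -1.73
```

Call:
jog_arm:
  steps:
    - [[0,0,0],[0,0,-0.03],1]
    - [[0,0,0],[0,0,-0.03],1]
    - [[0,0,0],[0,0,-0.03],1]
    - [[0,0,0],[0,0,0],1]

```text
clock: 8.52
tcp_pos: [0.5118, 0.0482, 0.1096]
tool_rot: [-0.031, -0.706, -0.031, 0.707]
contact_force: [0.5, -0.2, -2.7]
opening: 0.0512
```

Run:
```python
from h import *
rel()
```

```text
t 8.52 tcp [0.5118 0.0482 0.1096] F [ 0.45 -0.2  -2.65] M [ 0.03 -0.06 -0.01] open 51.23 toolx [-0.0004 -0.0001 -1.    ] tooly [ 0.0879 -0.9961  0.    ]
along(from tip end, mm) 5.31 lateral -0.37 origin z-.130 mm 0.35
turn to goal [-0.0009  0.0002 -0.    ]
F along 0.43 lat -0.24 z -2.65
```

Call:
jog_arm:
  steps:
    - [[-0.001,0,0],[0.001,-0.002,-0.03],1]
    - [[0,0,0],[0,0,-0.03],1]
    - [[0,0,0],[0,0,-0.03],1]

```text
clock: 8.77
tcp_pos: [0.5254, 0.0498, 0.1093]
tool_rot: [-0.032, -0.706, -0.032, 0.707]
contact_force: [-1.9, 0.1, -0.4]
opening: 0.0512
```

Run:
```python
from h import *
rel()
```

```text
t 8.77 tcp [0.5254 0.0498 0.1093] F [-1.87  0.06 -0.38] M [ 0.03  0.15 -0.03] open 51.2 toolx [-0.0018 -0.     -1.    ] tooly [ 0.0895 -0.996  -0.0001]
along(from tip end, mm) 18.99 lateral -0.03 origin z-.130 mm -0.02
turn to goal [0.0001 0.0011 0.0001]
F along -1.85 lat 0.23 z -0.38
```

Call:
jog_arm:
  steps:
    - [[0,0.001,0],[0,0,-0.03],1]
    - [[0,0,0],[0,0,-0.03],1]
    - [[0,0,0],[0,0,-0.03],1]
    - [[0,0,0],[0,0,-0.03],1]
    - [[0,0,0],[0,0,-0.03],1]

```text
clock: 9.18
tcp_pos: [0.5498, 0.0521, 0.1093]
tool_rot: [-0.032, -0.706, -0.032, 0.707]
contact_force: [0.4, 0.0, -1.7]
opening: 0.0511
```

Run:
```python
from h import *
rel()
```

```text
t 9.18 tcp [0.5498 0.0521 0.1093] F [ 0.44  0.02 -1.73] M [0.04 0.01 0.03] open 51.14 toolx [-0.0011  0.0001 -1.    ] tooly [ 0.0896 -0.996  -0.0001]
along(from tip end, mm) 43.53 lateral 0.07 origin z-.130 mm 0.01
turn to goal [0.0002 0.0007 0.0001]
F along 0.44 lat -0.02 z -1.73
```

Call:
jog_arm:
  steps:
    - [[0,0,0],[0,0,-0.03],1]
    - [[0,0,0],[0,0,-0.03],1]
    - [[0,0,0],[0,0,-0.03],1]
    - [[0,0,0],[0,0,-0.02],1]
    - [[0,0,0],[0,0,-0.01],1]

```text
clock: 9.6
tcp_pos: [0.5716, 0.0539, 0.1091]
tool_rot: [0.032, 0.707, 0.032, -0.706]
contact_force: [0.9, 0.1, -1.7]
opening: 0.0516
```

Run:
```python
from h import *
rel()
```

```text
t 9.6 tcp [0.5716 0.0539 0.1091] F [ 0.95  0.09 -1.66] M [-0.02  0.   -0.05] open 51.6 toolx [ 0.001   0.0001 -1.    ] tooly [ 0.0896 -0.996  -0.0001]
along(from tip end, mm) 65.46 lateral -0.01 origin z-.130 mm -0.21
turn to goal [ 0.0002 -0.0007  0.    ]
F along 0.95 lat 0.0 z -1.66
```

Call:
jog_arm:
  steps:
    - [[0,0,0],[0,0,-0.008],1]
    - [[0,0,0],[0,0,-0.008],1]
    - [[0,0,0],[0,0,0],1]

```text
clock: 9.85
tcp_pos: [0.5746, 0.0542, 0.1089]
tool_rot: [0.032, 0.707, 0.032, -0.706]
contact_force: [0.4, -0.3, -2.2]
opening: 0.0516
```

Run:
```python
from h import *
rel()
w=ctrl.read_camera("wrist")
cv2.imwrite("pics/w6z.png",cv2.resize(w["img"][0:300,160:360,::-1],None,fx=4,fy=2,interpolation=cv2.INTER_CUBIC))
```

```text
t 9.85 tcp [0.5746 0.0542 0.1089] F [ 0.43 -0.34 -2.24] M [-0.04  0.01  0.03] open 51.58 toolx [ 0.0009  0.0001 -1.    ] tooly [ 0.0896 -0.996  -0.0001]
along(from tip end, mm) 68.4 lateral -0.04 origin z-.130 mm -0.37
turn to goal [ 0.0002 -0.0006  0.    ]
F along 0.4 lat -0.38 z -2.24
```

View pics/w6z.png

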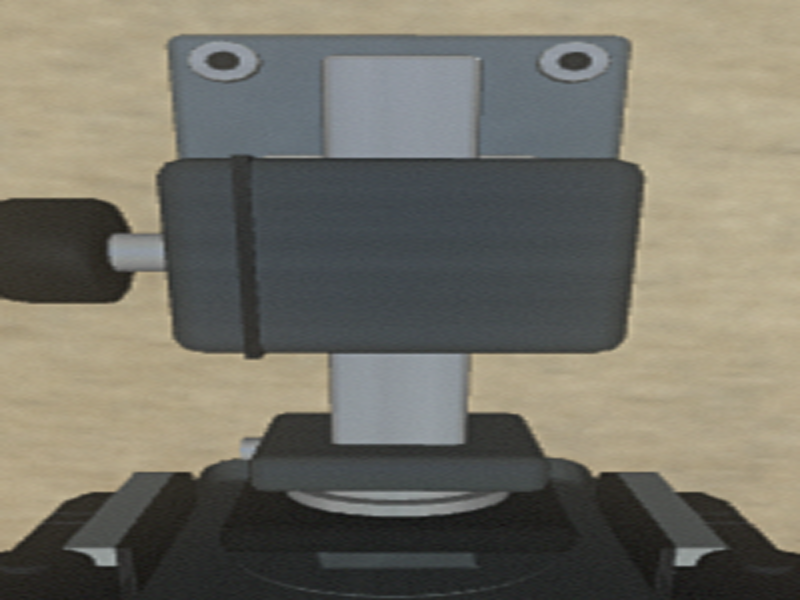

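Call:
jog_arm:
  steps:
    - [[0,0,0],[0,0,-0.007],1]
    - [[0,0,0],[0,0,-0.004],1]
    - [[0,0,0],[0,0,0],1]

```text
clock: 10.15
tcp_pos: [0.5746, 0.0543, 0.1087]
tool_rot: [-0.032, -0.706, -0.032, 0.707]
contact_force: [1.1, 0.1, -1.0]
opening: 0.0514
```

Run:
```python
from h import *
rel()
```

```text
t 10.15 tcp [0.5746 0.0543 0.1087] F [ 1.06  0.08 -0.97] M [ 0.01 -0.   -0.  ] open 51.38 toolx [-0.0017 -0.     -1.    ] tooly [ 0.0897 -0.996  -0.0001]
along(from tip end, mm) 68.4 lateral 0.04 origin z-.130 mm -0.57
turn to goal [0.0002 0.0011 0.0001]
F along 1.06 lat -0.02 z -0.97
```

Call:
jog_arm:
  steps:
    - [[0,0,0],[0.006,0,0],1]
    - [[0,0,0],[0,0,0],0]
    - [[0,0,0],[0,0,0],0]
    - [[0,0,0],[0,0,0],0]
    - [[0,0,0],[0,0,0],0]
    - [[0,0,0],[0,0,0],0]

```text
clock: 10.65
tcp_pos: [0.576, 0.0543, 0.1088]
tool_rot: [0.032, 0.707, 0.032, -0.706]
contact_force: [0.9, 0.1, 0.1]
opening: 0.0852
```

Run:
```python
from h import *
rel()
w=ctrl.read_camera("wrist")
cv2.imwrite("pics/w7.png",w["img"][:,:,::-1])
```

```text
t 10.65 tcp [0.576  0.0543 0.1088] F [0.93 0.1  0.12] M [-0.01  0.03 -0.05] open 85.21 toolx [ 0.0018  0.0001 -1.    ] tooly [ 0.0896 -0.996   0.0001]
along(from tip end, mm) 69.86 lateral -0.04 origin z-.130 mm -0.49
turn to goal [ 0.0002 -0.0011 -0.0001]
F along 0.94 lat 0.02 z 0.12
```

View pics/w7.png

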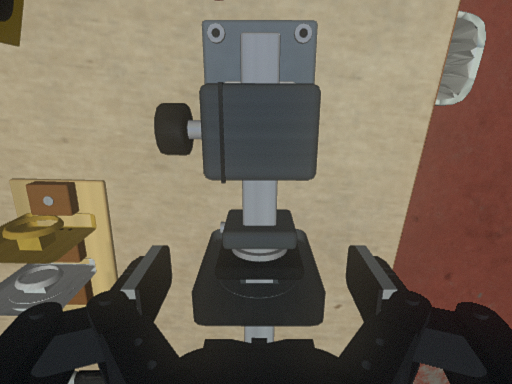

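Call:
jog_arm:
  steps:
    - [[0,0,0],[-0.1,0,0],0]
    - [[0,0,0],[-0.2,0,0],0]
    - [[0,0,0],[-0.2,0,0],0]
    - [[0.01,0,0],[-0.1,-0.1,0.03],0]
    - [[0.01,0,0],[0,-0.22,0.09],0]
    - [[0,0,0],[0,-0.24,0.1],0]
    - [[0,0,0],[0.05,-0.24,0.1],0]
    - [[0,0,0],[0.15,-0.2,0.08],0]
    - [[0,0,0],[0.2,-0.1,0.05],0]
    - [[0,0,0],[0.2,-0.05,0.02],0]
    - [[0,0,0],[0.08,-0.02,0],0]
    - [[0,0,0],[0,0,0],0]

```text
clock: 11.7
tcp_pos: [0.4979, 0.2329, 0.1023]
tool_rot: [0.017, 0.713, 0.02, -0.701]
contact_force: [-0.2, 0.2, -0.1]
opening: 0.0853
```

Run:
```python
from h import *
st();need([.4898,.2237,.018],Rdes(.06,-1))
```

```text
t 11.7 tcp [0.4979 0.2329 0.1023] F [-0.21  0.23 -0.13] M [-0.04 -0.01  0.03] open 85.33 toolx [ 0.0161  0.0041 -0.9999] tooly [ 0.0531 -0.9986 -0.0032]
turn share [-0.0044 -0.0104  0.002 ] deg 1.03047797828491
shift share (now axes) [0.5608 0.0601 0.0666] (goal axes) [0.562  0.0579 0.0578] mm [ -8.1392  -9.1832 -84.296 ]
```

Call:
jog_arm:
  steps:
    - [[-0.004,-0.012,0.002],[0.05,0.058,0.05],0]
    - [[0,0,0],[0.15,0,0.015],0]
    - [[0,0,0],[0.18,0,0.01],0]
    - [[0,0,0],[0.1,0,0],0]
    - [[0,0,0],[0.05,0,0],0]
    - [[0,0,0],[0,0,0],0]

```text
clock: 12.2
tcp_pos: [0.49, 0.22, 0.0234]
tool_rot: [-0.022, -0.707, -0.021, 0.707]
contact_force: [0.3, 0.5, 0.2]
opening: 0.0851
```

Run:
```python
from h import *
st();need([.4898,.2237,.018],Rdes(.06,-1))
```

```text
t 12.2 tcp [0.49   0.22   0.0234] F [0.26 0.48 0.15] M [ 0.    0.02 -0.01] open 85.09 toolx [-0.0001 -0.0003 -1.    ] tooly [ 0.0608 -0.9981  0.0002]
turn share [ 0.0005  0.0001 -0.0002] deg 0.05077301425462069
shift share (now axes) [ 0.0358 -0.0244 -0.0004] (goal axes) [ 0.0358 -0.0244 -0.0004] mm [-0.1645  3.6541 -5.3677]
```

Call:
jog_arm:
  steps:
    - [[0,0,0],[0.036,-0.024,0],0]
    - [[0,0,0],[0.008,0,0],0.2]
    - [[0,0,0],[0,0,0],1]
    - [[0,0,0],[0,0,0],1]
    - [[0,0,0],[0,0,0],1]
    - [[0,0,0],[0,0,0],1]
    - [[0,0,0],[0,0,0],1]

```text
clock: 12.78
tcp_pos: [0.4937, 0.2236, 0.021]
tool_rot: [0.021, 0.709, 0.022, -0.705]
contact_force: [-0.2, 0.3, -1.5]
opening: 0.0551
```

Run:
```python
from h import *
st();need([.4898,.2237,.018],Rdes(.06,-1))
```

```text
t 12.78 tcp [0.4937 0.2236 0.021 ] F [-0.23  0.32 -1.49] M [-0.06  0.08 -0.05] open 55.13 toolx [ 0.0064  0.0016 -1.    ] tooly [ 0.0596 -0.9982 -0.0013]
turn share [-0.0002 -0.0041  0.0008] deg 0.3789727581779701
shift share (now axes) [ 0.0198 -0.0021  0.0261] (goal axes) [ 0.02   -0.0021  0.026 ] mm [-3.9129  0.0848 -3.0014]
```

Call:
jog_arm:
  steps:
    - [[0,-0.004,0],[-0.06,0,0],1]
    - [[0,0,0],[-0.14,0,0],1]
    - [[0,0,0],[-0.2,0,0],1]
    - [[0,0,0],[-0.15,0.05,0.02],1]
    - [[-0.018,0,0],[-0.04,0.12,0.03],1]
    - [[0,0,0],[0,0.22,0.02],1]
    - [[0,0,0],[0,0.25,0.02],1]
    - [[0,0,0],[0,0.25,0.01],1]
    - [[0,0,0],[0,0.13,0],1]
    - [[0,0,0],[0,0.07,0],1]
    - [[0,0,0],[0,0.03,0],1]
    - [[0,0,0],[0,0,0],1]

```text
clock: 13.78
tcp_pos: [0.4939, 0.0498, 0.116]
tool_rot: [0.033, 0.708, 0.034, -0.704]
contact_force: [-0.6, 0.4, -2.0]
opening: 0.0555
```

Run:
```python
from h import *
rel(.020);need([.4895,.0466,.110],Rdes(YAW,-1))
```

```text
t 13.78 tcp [0.4939 0.0498 0.116 ] F [-0.6   0.35 -2.04] M [ 0.02 -0.03  0.04] open 55.53 toolx [ 0.0056  0.001  -1.    ] tooly [ 0.0948 -0.9955 -0.0004]
along(from tip end, mm) -12.33 lateral 2.8 origin z-.130 mm 5.95
turn to goal [ 0.0035 -0.0036  0.0003]
F along -0.56 lat 0.41 z -2.04
turn share [ 0.0035 -0.0036  0.0003] deg 0.4557416812913857
shift share (now axes) [0.0395 0.0184 0.0315] (goal axes) [0.0397 0.0186 0.0312] mm [-4.4121 -3.195  -5.953 ]
```

Call:
jog_arm:
  steps:
    - [[0.004,-0.004,0],[0.04,0.02,0.02],1]
    - [[0,0,0],[0,0,0],1]
    - [[0,0,0],[0,0,0],1]

```text
clock: 14.03
tcp_pos: [0.4908, 0.0478, 0.1094]
tool_rot: [-0.031, -0.706, -0.032, 0.707]
contact_force: [1.1, 0.5, -1.3]
opening: 0.055
```

Run:
```python
from h import *
s=rel(.020)
w=ctrl.read_camera("wrist")
cv2.imwrite("pics/w8z.png",cv2.resize(w["img"][0:300,160:360,::-1],None,fx=4,fy=2,interpolation=cv2.INTER_CUBIC))
```

```text
t 14.03 tcp [0.4908 0.0478 0.1094] F [ 1.09  0.46 -1.34] M [0.03 0.02 0.02] open 54.99 toolx [-0.0012  0.001  -1.    ] tooly [ 0.0884 -0.9961 -0.0011]
along(from tip end, mm) -15.6 lateral 1.11 origin z-.130 mm -0.6
turn to goal [-0.0005  0.0007  0.0007]
F along 1.13 lat 0.36 z -1.34
```

View pics/w8z.png

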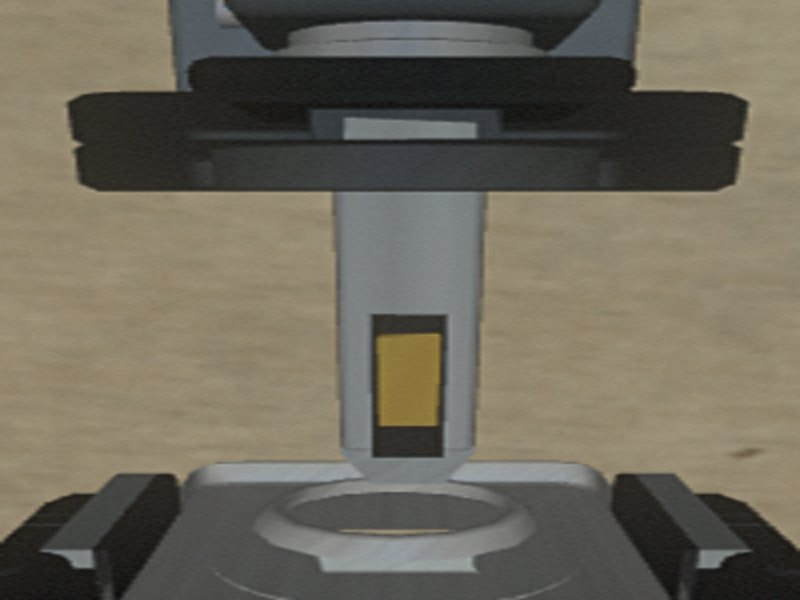

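Call:
jog_arm:
  steps:
    - [[0,0,0],[-0.003,0.0075,0],1]
    - [[0,0,0],[-0.001,0,-0.02],1]
    - [[0,0,0],[0,0,0],1]

```text
clock: 14.33
tcp_pos: [0.4934, 0.0488, 0.1096]
tool_rot: [-0.032, -0.705, -0.033, 0.707]
contact_force: [0.3, -0.6, -1.4]
opening: 0.0551
```

Run:
```python
from h import *
s=rel(.020)
```

```text
t 14.33 tcp [0.4934 0.0488 0.1096] F [ 0.28 -0.59 -1.39] M [ 0.11 -0.05 -0.03] open 55.05 toolx [-0.0026  0.0014 -1.    ] tooly [ 0.0914 -0.9958 -0.0016]
along(from tip end, mm) -12.94 lateral 1.87 origin z-.130 mm -0.4
turn to goal [0.0013 0.0016 0.001 ]
F along 0.22 lat -0.61 z -1.39
```

Call:
jog_arm:
  steps:
    - [[0.001,0.002,0.001],[0,0.013,0],1]
    - [[0,0,0],[0,0,0],1]

```text
clock: 14.5
tcp_pos: [0.4939, 0.0473, 0.1096]
tool_rot: [0.032, 0.707, 0.032, -0.706]
contact_force: [-0.2, -0.0, -1.6]
opening: 0.0553
```

Run:
```python
from h import *
s=rel(.020)
```

```text
t 14.5 tcp [0.4939 0.0473 0.1096] F [-0.18 -0.02 -1.56] M [ 0.01 -0.01 -0.02] open 55.34 toolx [ 0.0012  0.     -1.    ] tooly [ 0.0908 -0.9959  0.0001]
along(from tip end, mm) -12.53 lateral 0.3 origin z-.130 mm -0.39
turn to goal [ 0.001  -0.0008 -0.    ]
F along -0.18 lat 0.0 z -1.56
```

Call:
jog_arm:
  steps:
    - [[0.001,0,0],[0,0.002,-0.03],1]
    - [[0,0,0],[0,0,-0.03],1]
    - [[0,0,0],[0,0,-0.03],1]
    - [[0,0,0],[0,0,-0.03],1]

```text
clock: 14.83
tcp_pos: [0.5126, 0.0487, 0.1097]
tool_rot: [0.031, 0.707, 0.031, -0.706]
contact_force: [-0.3, -0.5, -1.4]
opening: 0.0554
```

Run:
```python
from h import *
s=rel(.020)
```

```text
t 14.83 tcp [0.5126 0.0487 0.1097] F [-0.34 -0.54 -1.45] M [-0.06 -0.02  0.05] open 55.4 toolx [ 0.0008  0.0001 -1.    ] tooly [ 0.0888 -0.9961  0.    ]
along(from tip end, mm) 6.18 lateral -0.01 origin z-.130 mm -0.25
turn to goal [-0.0003 -0.0005 -0.    ]
F along -0.38 lat -0.51 z -1.45
```

Call:
jog_arm:
  steps:
    - [[0,0,0],[0,0,-0.03],1]
    - [[0,0,0],[0,0,-0.03],1]
    - [[0,0,0],[0,0,-0.03],1]
    - [[0,0,0],[0,0,-0.03],1]

```text
clock: 15.17
tcp_pos: [0.5324, 0.0503, 0.1097]
tool_rot: [-0.031, -0.706, -0.031, 0.707]
contact_force: [-2.0, 0.0, 1.7]
opening: 0.0553
```

Run:
```python
from h import *
s=rel(.020)
```

```text
t 15.17 tcp [0.5324 0.0503 0.1097] F [-2.03  0.    1.71] M [-0.01  0.21  0.07] open 55.27 toolx [-0.0005  0.     -1.    ] tooly [ 0.0886 -0.9961 -0.    ]
along(from tip end, mm) 26.02 lateral -0.12 origin z-.130 mm -0.27
turn to goal [-0.0004  0.0003  0.    ]
F along -2.02 lat 0.18 z 1.71
```

Call:
jog_arm:
  steps:
    - [[0,0,0],[0,0,-0.03],1]
    - [[0,0,0],[0,0,-0.03],1]
    - [[0,0,0],[0,0,-0.03],1]
    - [[0,0,0],[0.003,0,-0.02],1]
    - [[0,0,0],[0.002,0,0],1]

```text
clock: 15.58
tcp_pos: [0.5525, 0.052, 0.1091]
tool_rot: [0.031, 0.707, 0.031, -0.706]
contact_force: [0.7, 0.2, -1.4]
opening: 0.0552
```

Run:
```python
from h import *
s=rel(.020)
```

```text
t 15.58 tcp [0.5525 0.052  0.1091] F [ 0.7   0.2  -1.43] M [-0.01 -0.04  0.02] open 55.18 toolx [ 0.0016  0.     -1.    ] tooly [ 0.0887 -0.9961  0.0001]
along(from tip end, mm) 46.23 lateral -0.22 origin z-.130 mm -0.92
turn to goal [-0.0004 -0.001  -0.0001]
F along 0.71 lat 0.13 z -1.43
```

Call:
jog_arm:
  steps:
    - [[0,0,0],[0.001,-0.001,-0.015],1]
    - [[0,0,0],[0,0,-0.015],1]
    - [[0,0,0],[0,0,-0.01],1]

```text
clock: 15.83
tcp_pos: [0.5588, 0.0528, 0.1085]
tool_rot: [0.031, 0.707, 0.031, -0.706]
contact_force: [0.3, 0.1, -1.4]
opening: 0.0554
```

Run:
```python
from h import *
s=rel(.020)
```

```text
t 15.83 tcp [0.5588 0.0528 0.1085] F [ 0.34  0.11 -1.36] M [-0.03  0.02 -0.05] open 55.37 toolx [ 0.0012  0.0001 -1.    ] tooly [ 0.0887 -0.9961  0.    ]
along(from tip end, mm) 52.57 lateral 0.0 origin z-.130 mm -1.51
turn to goal [-0.0004 -0.0008 -0.    ]
F along 0.35 lat 0.08 z -1.36
```

Call:
jog_arm:
  steps:
    - [[0,0,0],[-0.002,0,-0.01],1]
    - [[0,0,0],[0,0,-0.01],1]
    - [[0,0,0],[0,0,-0.008],1]

```text
clock: 16.08
tcp_pos: [0.5627, 0.0532, 0.1087]
tool_rot: [-0.031, -0.706, -0.031, 0.706]
contact_force: [-3.6, -1.0, 1.8]
opening: 0.0553
```

Run:
```python
from h import *
s=rel(.020)
w=ctrl.read_camera("wrist")
cv2.imwrite("pics/w9z.png",cv2.resize(w["img"][100:300,160:360,::-1],None,fx=4,fy=3,interpolation=cv2.INTER_CUBIC))
```

```text
t 16.08 tcp [0.5627 0.0532 0.1087] F [-3.63 -0.97  1.82] M [-0.08  0.48 -0.06] open 55.3 toolx [-0.0002  0.     -1.    ] tooly [ 0.0887 -0.9961 -0.    ]
along(from tip end, mm) 56.48 lateral 0.05 origin z-.130 mm -1.34
turn to goal [-0.0004  0.0001  0.    ]
F along -3.7 lat -0.64 z 1.82
```

View pics/w9z.png

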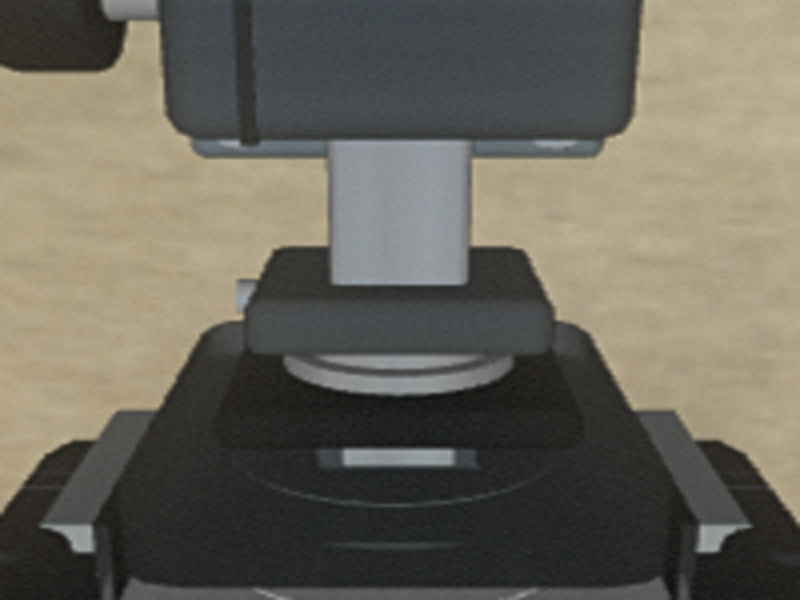

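Call:
jog_arm:
  steps:
    - [[0,0,0],[0.001,0,-0.01],1]
    - [[0,0,0],[0,0,-0.006],1]

```text
clock: 16.3
tcp_pos: [0.5628, 0.0533, 0.1081]
tool_rot: [-0.031, -0.705, -0.031, 0.708]
contact_force: [-2.9, -0.6, -0.5]
opening: 0.0551
```

Run:
```python
from h import *
s=rel(.020)
w=ctrl.read_camera("wrist")
cv2.imwrite("pics/w10.png",w["img"][:,:,::-1])
```

```text
t 16.3 tcp [0.5628 0.0533 0.1081] F [-2.87 -0.59 -0.5 ] M [-0.13  0.35 -0.03] open 55.07 toolx [-0.0048 -0.0002 -1.    ] tooly [ 0.0887 -0.9961 -0.0002]
along(from tip end, mm) 56.59 lateral 0.13 origin z-.130 mm -1.94
turn to goal [-0.0003  0.003   0.0001]
F along -2.91 lat -0.33 z -0.5
```

View pics/w10.png

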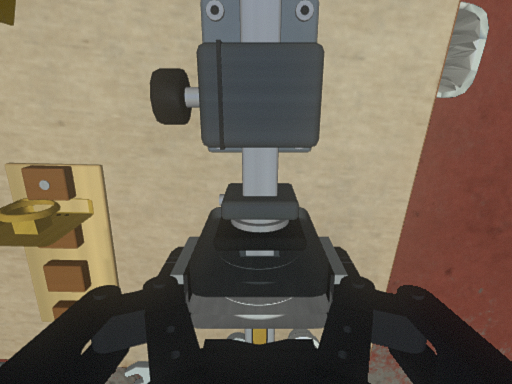

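Call:
jog_arm:
  steps:
    - [[0,0.003,0],[-0.004,0,-0.02],1]
    - [[0,0.003,0],[0,0,-0.02],1]

```text
clock: 16.52
tcp_pos: [0.5642, 0.0535, 0.1075]
tool_rot: [-0.031, -0.705, -0.032, 0.708]
contact_force: [-11.1, -1.6, 10.6]
opening: 0.0549
```

Run:
```python
from h import *
s=rel(.020)
```

```text
t 16.52 tcp [0.5642 0.0535 0.1075] F [-11.08  -1.62  10.63] M [-0.36  1.39 -0.03] open 54.94 toolx [-0.0042 -0.     -1.    ] tooly [ 0.0889 -0.996  -0.0003]
along(from tip end, mm) 58.0 lateral 0.19 origin z-.130 mm -2.47
turn to goal [-0.0002  0.0027  0.0002]
F along -11.18 lat -0.63 z 10.63
```

Call:
jog_arm:
  steps:
    - [[0,0.002,0],[-0.006,0,0.003],1]
    - [[0,0,0],[0,0,0],0]
    - [[0,0,0],[0,0,0],0]
    - [[0,0,0],[0,0,0],0]
    - [[0,0,0],[0,0,0],0]
    - [[0,0,0],[0,0,0],0]

```text
clock: 17.02
tcp_pos: [0.5667, 0.0535, 0.1092]
tool_rot: [0.031, 0.708, 0.032, -0.705]
contact_force: [0.5, 0.1, 0.1]
opening: 0.0852
```

Run:
```python
from h import *
rel(.020)
w=ctrl.read_camera("wrist")
cv2.imwrite("pics/w11.png",cv2.resize(w["img"][100:384,110:390,::-1],None,fx=2.8,fy=2.1,interpolation=cv2.INTER_CUBIC))
```

```text
t 17.02 tcp [0.5667 0.0535 0.1092] F [0.46 0.1  0.11] M [-0.03 -0.01 -0.01] open 85.2 toolx [ 0.0047  0.0005 -1.    ] tooly [ 0.0888 -0.9961 -0.0001]
along(from tip end, mm) 60.49 lateral 0.02 origin z-.130 mm -0.75
turn to goal [-0.0003 -0.003   0.0001]
F along 0.47 lat 0.06 z 0.11
```

View pics/w11.png

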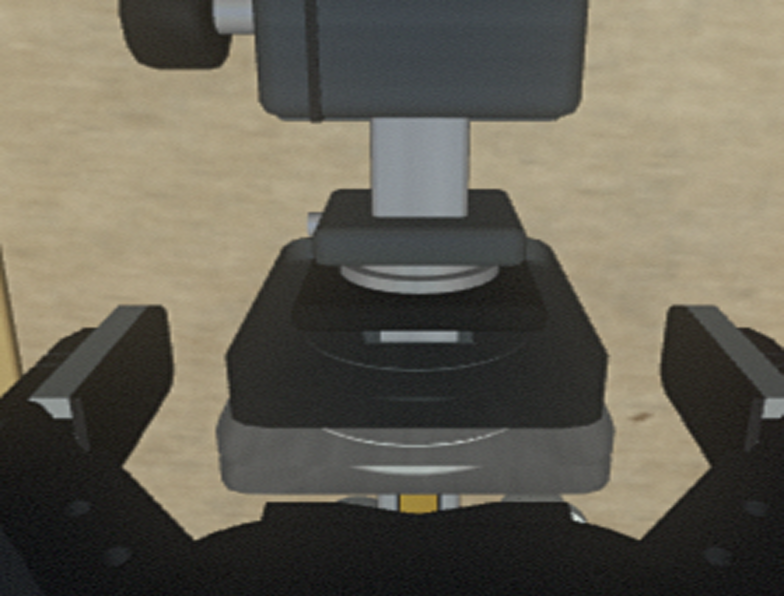

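Call:
jog_arm:
  steps:
    - [[0,0,0],[-0.1,0,0],0]
    - [[0,0,0],[-0.2,0,0],0]
    - [[0,0,0],[-0.2,0,0],0]
    - [[0.01,0,0],[-0.1,-0.1,0.01],0]
    - [[0.01,0,0],[0,-0.22,0.02],0]
    - [[0,0,0],[0,-0.24,0.02],0]
    - [[0,0,0],[0.05,-0.22,0.02],0]
    - [[0,0,0],[0.15,-0.18,0.02],0]
    - [[0,0,0],[0.2,-0.1,0.02],0]
    - [[0,0,0],[0.2,-0.05,0.02],0]
    - [[0,0,0],[0.08,-0.01,0],0]
    - [[0,0,0],[0,0,0],0]

```text
clock: 18.07
tcp_pos: [0.5456, 0.2292, 0.1035]
tool_rot: [0.017, 0.715, 0.02, -0.698]
contact_force: [0.7, -0.1, 0.2]
opening: 0.0854
```

Run:
```python
from h import *
st();need([.5339,.2237,.0185],Rdes(.06,-1))
w=ctrl.read_camera("wrist")
cv2.imwrite("pics/w12.png",w["img"][:,:,::-1])
```

```text
t 18.07 tcp [0.5456 0.2292 0.1035] F [ 0.73 -0.05  0.17] M [-0.03  0.01 -0.02] open 85.43 toolx [ 0.0236  0.0055 -0.9997] tooly [ 0.0529 -0.9986 -0.0042]
turn share [-0.0046 -0.0152  0.0026] deg 1.4467679402086475
shift share (now axes) [0.5644 0.035  0.0931] (goal axes) [0.5666 0.032  0.0799] mm [-11.6687  -5.5121 -84.9966]
```

View pics/w12.png

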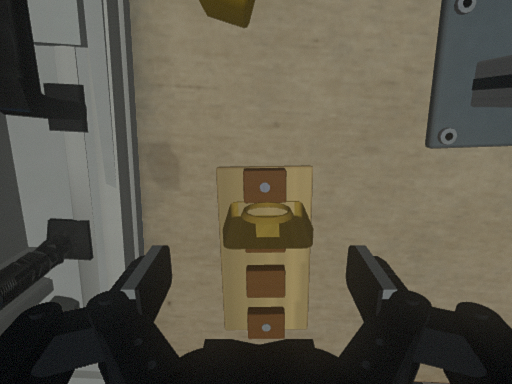

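Call:
jog_arm:
  steps:
    - [[-0.005,-0.016,0.003],[0.05,0.034,0.05],0]
    - [[0,0,0],[0.15,0,0.03],0]
    - [[0,0,0],[0.18,0,0.015],0]
    - [[0,0,0],[0.11,0,0],0]
    - [[0,0,0],[0.06,0,0],0]
    - [[0,0,0],[0,0,0],0]

```text
clock: 18.62
tcp_pos: [0.5377, 0.2206, 0.025]
tool_rot: [0.021, 0.709, 0.021, -0.705]
contact_force: [0.0, -0.1, 0.4]
opening: 0.0856
```

Run:
```python
from h import *
st();need([.5339,.2237,.0185],Rdes(.06,-1))
```

```text
t 18.62 tcp [0.5377 0.2206 0.025 ] F [ 0.01 -0.12  0.43] M [-0.01  0.05  0.01] open 85.57 toolx [ 0.0059  0.0007 -1.    ] tooly [ 0.0599 -0.9982 -0.0003]
turn share [-0.0001 -0.0038  0.0002] deg 0.34189431245608026
shift share (now axes) [ 0.0434 -0.0223  0.0245] (goal axes) [ 0.0436 -0.0223  0.0242] mm [-3.8311  3.1239 -6.5342]
```

Call:
jog_arm:
  steps:
    - [[0,-0.006,0],[0.03,-0.022,0.03],0]
    - [[0,0,0],[0.015,0,0.01],0]
    - [[0,0,0],[0.005,0,0],0]
    - [[0,0,0],[0,0,0],0]

```text
clock: 18.95
tcp_pos: [0.5338, 0.2232, 0.0201]
tool_rot: [-0.02, -0.707, -0.021, 0.707]
contact_force: [-0.6, 0.1, -1.2]
opening: 0.0856
```

Run:
```python
from h import *
st();need([.5339,.2237,.0185],Rdes(.06,-1))
```

```text
t 18.95 tcp [0.5338 0.2232 0.0201] F [-0.63  0.09 -1.16] M [ 0.06  0.05 -0.01] open 85.64 toolx [-0.0007  0.001  -1.    ] tooly [ 0.0586 -0.9983 -0.0011]
turn share [-0.0009  0.0004  0.0007] deg 0.10820962842540216
shift share (now axes) [ 0.0107 -0.0032 -0.0011] (goal axes) [ 0.0107 -0.0033 -0.0011] mm [ 0.1312  0.4965 -1.6108]
```

Call:
jog_arm:
  steps:
    - [[0,0,0],[0.012,-0.003,0],0.2]
    - [[0,0,0],[0,0,0],1]
    - [[0,0,0],[0,0,0],1]
    - [[0,0,0],[0,0,0],1]
    - [[0,0,0],[0,0,0],1]
    - [[0,0,0],[0,0,0],1]

```text
clock: 19.45
tcp_pos: [0.5354, 0.2245, 0.0206]
tool_rot: [0.02, 0.708, 0.022, -0.706]
contact_force: [-0.5, -0.5, -2.5]
opening: 0.059
```

Run:
```python
from h import *
st();need([.5339,.2237,.0185],Rdes(.06,-1))
```

```text
t 19.45 tcp [0.5354 0.2245 0.0206] F [-0.53 -0.54 -2.5 ] M [ 0.02 -0.05 -0.  ] open 59.01 toolx [ 0.0035  0.0022 -1.    ] tooly [ 0.0594 -0.9982 -0.002 ]
turn share [-0.0004 -0.0023  0.0012] deg 0.23718764537639964
shift share (now axes) [0.014  0.0046 0.0103] (goal axes) [0.0141 0.0046 0.0103] mm [-1.5013 -0.7766 -2.112 ]
```

Call:
jog_arm:
  steps:
    - [[0,-0.003,0.001],[-0.06,0,0],1]
    - [[0,0,0],[-0.14,0,0.02],1]
    - [[0,0,0],[-0.2,0,0.08],1]
    - [[0,0,0],[-0.15,0.05,0.12],1]
    - [[-0.019,0,0],[-0.06,0.12,0.12],1]
    - [[0,0,0],[0,0.22,0.06],1]
    - [[0,0,0],[0,0.25,0],1]
    - [[0,0,0],[0,0.25,-0.01],1]
    - [[0,0,0],[0,0.14,-0.01],1]
    - [[0,0,0],[0,0.08,0],1]
    - [[0,0,0],[0,0.03,0],1]
    - [[0,0,0],[0,0,0],1]

```text
clock: 20.45
tcp_pos: [0.4905, 0.0452, 0.1154]
tool_rot: [-0.033, -0.706, -0.034, 0.707]
contact_force: [0.0, 1.3, -1.2]
opening: 0.0595
```

Run:
```python
from h import *
rel(.0203);need([.4895,.0466,.110],Rdes(YAW,-1))
```

```text
t 20.45 tcp [0.4905 0.0452 0.1154] F [ 0.01  1.35 -1.16] M [-0.01 -0.03  0.  ] open 59.49 toolx [-0.0008  0.0003 -1.    ] tooly [ 0.0944 -0.9955 -0.0004]
along(from tip end, mm) -16.15 lateral -1.44 origin z-.130 mm 5.66
turn to goal [0.0033 0.0005 0.0002]
F along 0.13 lat 1.34 z -1.16
turn share [0.0033 0.0005 0.0002] deg 0.2983916173960484
shift share (now axes) [ 0.0357 -0.0097  0.0056] (goal axes) [ 0.0357 -0.0097  0.0057] mm [-0.9855  1.37   -5.3593]
```

Call:
jog_arm:
  steps:
    - [[0.003,0,0],[0.038,-0.004,0],1]
    - [[0,0,0],[0,0,0],1]
    - [[0,0,0],[0,0,0],1]

```text
clock: 20.7
tcp_pos: [0.4899, 0.0475, 0.1088]
tool_rot: [-0.031, -0.706, -0.032, 0.707]
contact_force: [0.5, -0.3, -2.1]
opening: 0.0592
```

Run:
```python
from h import *
s=rel(.0203)
w=ctrl.read_camera("wrist")
cv2.imwrite("pics/w13z.png",cv2.resize(w["img"][0:300,160:360,::-1],None,fx=4,fy=2,interpolation=cv2.INTER_CUBIC))
```

```text
t 20.7 tcp [0.4899 0.0475 0.1088] F [ 0.49 -0.26 -2.09] M [ 0.05 -0.05  0.02] open 59.22 toolx [-0.0016  0.0012 -1.    ] tooly [ 0.0893 -0.996  -0.0013]
along(from tip end, mm) -16.48 lateral 0.9 origin z-.130 mm -0.89
turn to goal [0.     0.0009 0.0008]
F along 0.47 lat -0.3 z -2.09
```

View pics/w13z.png

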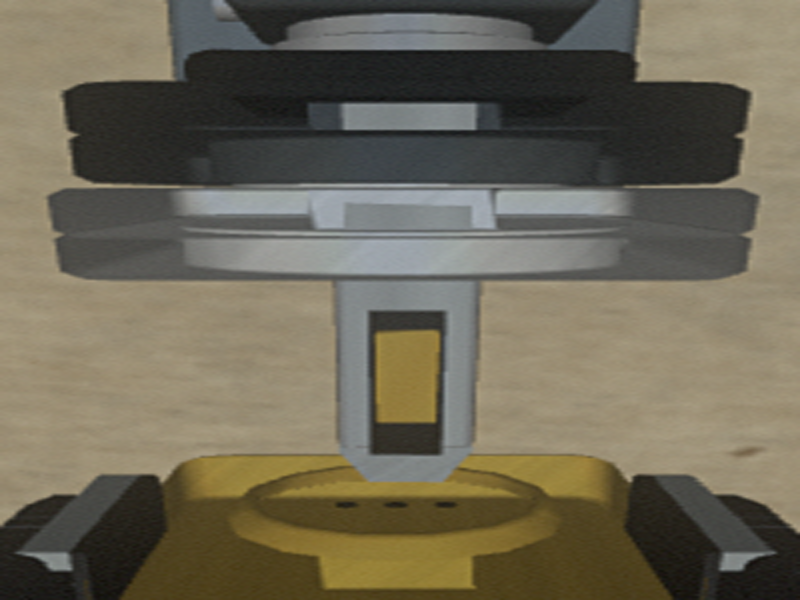

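Call:
jog_arm:
  steps:
    - [[0,0.001,0.001],[-0.005,0.009,0],1]
    - [[0,0,0],[0,0,0],1]

```text
clock: 20.92
tcp_pos: [0.4894, 0.0477, 0.1092]
tool_rot: [-0.033, -0.706, -0.033, 0.707]
contact_force: [-0.2, 0.5, -1.0]
opening: 0.0592
```

Run:
```python
from h import *
s=rel(.0203)
```

```text
t 20.92 tcp [0.4894 0.0477 0.1092] F [-0.17  0.54 -1.03] M [-0.    0.04 -0.03] open 59.18 toolx [-0.0012 -0.0001 -1.    ] tooly [ 0.092  -0.9958 -0.    ]
along(from tip end, mm) -17.03 lateral 1.17 origin z-.130 mm -0.54
turn to goal [0.0017 0.0007 0.    ]
F along -0.12 lat 0.56 z -1.03
```

Call:
jog_arm:
  steps:
    - [[0.002,0.001,0],[-0.001,0.008,0],1]
    - [[0,0,0],[0,0,-0.015],1]
    - [[0,0,0],[0,0,0],1]

```text
clock: 21.17
tcp_pos: [0.4919, 0.0476, 0.1095]
tool_rot: [0.032, 0.707, 0.032, -0.706]
contact_force: [-0.2, -0.3, -0.8]
opening: 0.0593
```

Run:
```python
from h import *
s=rel(.0203)
```

```text
t 21.17 tcp [0.4919 0.0476 0.1095] F [-0.22 -0.33 -0.83] M [-0.01  0.02 -0.  ] open 59.27 toolx [ 0.0009  0.0002 -1.    ] tooly [ 0.0901 -0.9959 -0.0001]
along(from tip end, mm) -14.55 lateral 0.79 origin z-.130 mm -0.23
turn to goal [ 0.0005 -0.0005  0.0001]
F along -0.25 lat -0.31 z -0.83
```

Call:
jog_arm:
  steps:
    - [[0.001,0,0],[0,0.006,-0.02],1]
    - [[0,0,0],[0,0.001,-0.03],1]
    - [[0,0,0],[0,0,-0.03],1]
    - [[0,0,0],[0,0,-0.03],1]

```text
clock: 21.5
tcp_pos: [0.5092, 0.048, 0.1096]
tool_rot: [0.031, 0.707, 0.031, -0.706]
contact_force: [0.0, -0.3, -2.2]
opening: 0.0593
```

Run:
```python
from h import *
s=rel(.0203)
```

```text
t 21.5 tcp [0.5092 0.048  0.1096] F [ 0.02 -0.27 -2.16] M [-0.04  0.03  0.02] open 59.3 toolx [ 0.0005  0.0002 -1.    ] tooly [ 0.0881 -0.9961 -0.0002]
along(from tip end, mm) 2.74 lateral -0.36 origin z-.130 mm -0.11
turn to goal [-0.0007 -0.0003  0.0001]
F along -0.01 lat -0.27 z -2.16
```

Call:
jog_arm:
  steps:
    - [[0,0,0],[0,-0.002,-0.03],1]
    - [[0,0,0],[0,0,-0.03],1]
    - [[0,0,0],[0,0,-0.03],1]
    - [[0,0,0],[0,0,-0.03],1]

```text
clock: 21.83
tcp_pos: [0.5284, 0.0499, 0.1096]
tool_rot: [-0.031, -0.706, -0.031, 0.707]
contact_force: [-2.6, -0.4, 2.8]
opening: 0.0589
```

Run:
```python
from h import *
s=rel(.0203)
```

```text
t 21.83 tcp [0.5284 0.0499 0.1096] F [-2.56 -0.38  2.77] M [-0.02  0.38  0.06] open 58.94 toolx [-0.0019  0.0002 -1.    ] tooly [ 0.088  -0.9961 -0.0003]
along(from tip end, mm) 21.99 lateral -0.13 origin z-.130 mm -0.14
turn to goal [-0.0008  0.0012  0.0002]
F along -2.58 lat -0.15 z 2.77
```

Call:
jog_arm:
  steps:
    - [[-0.001,0.001,0],[0.002,0,-0.03],1]
    - [[0,0,0],[0.002,0,-0.025],1]
    - [[0,0,0],[0.002,0,-0.02],1]

```text
clock: 22.08
tcp_pos: [0.5409, 0.0511, 0.1088]
tool_rot: [-0.032, -0.706, -0.032, 0.707]
contact_force: [-2.0, -0.5, 1.6]
opening: 0.0594
```

Run:
```python
from h import *
s=rel(.0203)
```

```text
t 22.08 tcp [0.5409 0.0511 0.1088] F [-2.04 -0.54  1.61] M [ 0.    0.28 -0.01] open 59.39 toolx [-0.0004  0.0002 -1.    ] tooly [ 0.0899 -0.996  -0.0003]
along(from tip end, mm) 34.59 lateral -0.12 origin z-.130 mm -0.92
turn to goal [0.0004 0.0002 0.0002]
F along -2.08 lat -0.36 z 1.61
```

Slowly now, expecting contact near 40.

Call:
jog_arm:
  steps:
    - [[0,0,0],[0,0,-0.015],1]
    - [[0,0,0],[0,0,-0.012],1]
    - [[0,0,0],[0,0,-0.01],1]

```text
clock: 22.33
tcp_pos: [0.5472, 0.0516, 0.1088]
tool_rot: [-0.032, -0.706, -0.032, 0.707]
contact_force: [-6.5, -0.5, 4.8]
opening: 0.0595
```

Run:
```python
from h import *
s=rel(.0203)
```

```text
t 22.33 tcp [0.5472 0.0516 0.1088] F [-6.46 -0.52  4.78] M [-0.19  0.91 -0.02] open 59.46 toolx [-0.0007  0.0002 -1.    ] tooly [ 0.09   -0.9959 -0.0002]
along(from tip end, mm) 40.93 lateral -0.13 origin z-.130 mm -0.93
turn to goal [0.0004 0.0004 0.0001]
F along -6.48 lat 0.06 z 4.78
```

Call:
jog_arm:
  steps:
    - [[0,0.001,0],[-0.001,0,-0.012],1]
    - [[0,0.001,0],[-0.001,0,-0.012],1]

```text
clock: 22.5
tcp_pos: [0.5474, 0.0517, 0.1085]
tool_rot: [-0.032, -0.705, -0.032, 0.708]
contact_force: [-6.7, -1.2, 6.4]
opening: 0.0591
```

Run:
```python
from h import *
s=rel(.0203)
```

```text
t 22.5 tcp [0.5474 0.0517 0.1085] F [-6.68 -1.25  6.36] M [-0.18  0.85 -0.05] open 59.09 toolx [-0.0046 -0.0002 -1.    ] tooly [ 0.0902 -0.9959 -0.0002]
along(from tip end, mm) 41.09 lateral -0.08 origin z-.130 mm -1.18
turn to goal [0.0006 0.0029 0.0002]
F along -6.77 lat -0.65 z 6.36
```

Call:
jog_arm:
  steps:
    - [[0,0.003,0],[-0.005,0,-0.016],1]
    - [[0,0.002,0],[-0.003,0,-0.016],1]

```text
clock: 22.67
tcp_pos: [0.5475, 0.0518, 0.1086]
tool_rot: [-0.032, -0.704, -0.032, 0.708]
contact_force: [-7.0, -1.6, 4.2]
opening: 0.0595
```

Run:
```python
from h import *
s=rel(.0203)
w=ctrl.read_camera("wrist")
cv2.imwrite("pics/w14z.png",cv2.resize(w["img"][100:384,160:360,::-1],None,fx=4,fy=2.1,interpolation=cv2.INTER_CUBIC))
p=ctrl.read_camera("scene")
cv2.imwrite("pics/s14.png",cv2.resize(p["img"][150:290,170:300,::-1],None,fx=4.2,fy=4.2,interpolation=cv2.INTER_CUBIC))
```

```text
t 22.67 tcp [0.5475 0.0518 0.1086] F [-7.03 -1.58  4.17] M [-0.17  0.93 -0.07] open 59.51 toolx [-0.0058 -0.0002 -1.    ] tooly [ 0.0902 -0.9959 -0.0004]
along(from tip end, mm) 41.19 lateral -0.03 origin z-.130 mm -1.08
turn to goal [0.0006 0.0037 0.0002]
F along -7.14 lat -0.95 z 4.17
```

View pics/w14z.png

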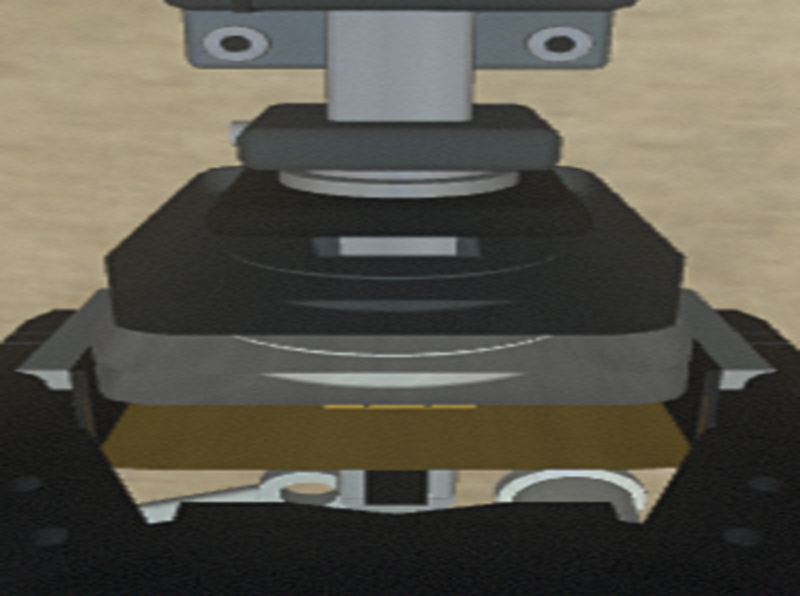

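View pics/s14.png

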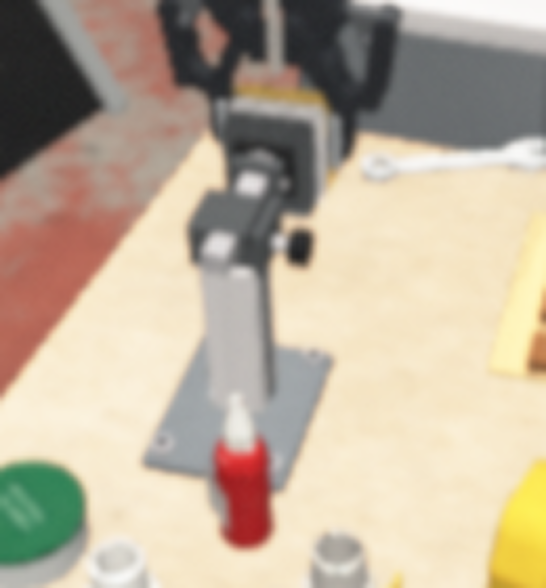

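Call:
jog_arm:
  steps:
    - [[0,0.004,0],[-0.006,0,-0.022],1]
    - [[0,0.003,0],[-0.005,0,-0.024],1]

```text
clock: 22.93
tcp_pos: [0.548, 0.0518, 0.1087]
tool_rot: [-0.032, -0.704, -0.032, 0.709]
contact_force: [-9.8, -1.2, 5.2]
opening: 0.0594
```

Run:
```python
from h import *
s=rel(.0203)
```

```text
t 22.93 tcp [0.548  0.0518 0.1087] F [-9.79 -1.19  5.16] M [-0.3   1.27 -0.16] open 59.36 toolx [-0.0068 -0.0001 -1.    ] tooly [ 0.0903 -0.9959 -0.0005]
along(from tip end, mm) 41.7 lateral 0.01 origin z-.130 mm -1.03
turn to goal [0.0006 0.0043 0.0003]
F along -9.86 lat -0.31 z 5.16
```

Call:
jog_arm:
  steps:
    - [[0,0.006,0],[-0.004,0,-0.028],1]
    - [[0,0.004,0],[-0.004,0,-0.03],1]

```text
clock: 23.1
tcp_pos: [0.5482, 0.0518, 0.1085]
tool_rot: [-0.032, -0.704, -0.032, 0.709]
contact_force: [-13.8, -2.6, 12.3]
opening: 0.0594
```

Run:
```python
from h import *
s=rel(.0203)
```

```text
t 23.1 tcp [0.5482 0.0518 0.1085] F [-13.81  -2.56  12.3 ] M [-0.42  1.79 -0.1 ] open 59.44 toolx [-0.007  -0.0001 -1.    ] tooly [ 0.0905 -0.9959 -0.0006]
along(from tip end, mm) 41.92 lateral -0.01 origin z-.130 mm -1.24
turn to goal [0.0008 0.0044 0.0004]
F along -13.99 lat -1.32 z 12.3
```

Call:
jog_arm:
  steps:
    - [[0,0,0],[-0.015,0,0],1]

```text
clock: 23.18
tcp_pos: [0.5466, 0.0517, 0.1102]
tool_rot: [-0.032, -0.703, -0.032, 0.71]
contact_force: [1.5, 0.5, 1.3]
opening: 0.059
```

Run:
```python
from h import *
s=rel(.0203)
w=ctrl.read_camera("wrist")
cv2.imwrite("pics/w15z.png",cv2.resize(w["img"][100:384,160:360,::-1],None,fx=4,fy=2.1,interpolation=cv2.INTER_CUBIC))
```

```text
t 23.18 tcp [0.5466 0.0517 0.1102] F [1.55 0.46 1.28] M [ 0.03 -0.11 -0.01] open 59.01 toolx [-0.0098 -0.0002 -1.    ] tooly [ 0.0904 -0.9959 -0.0007]
along(from tip end, mm) 40.35 lateral 0.01 origin z-.130 mm 0.54
turn to goal [0.0007 0.0062 0.0004]
F along 1.58 lat 0.32 z 1.28
```

View pics/w15z.png

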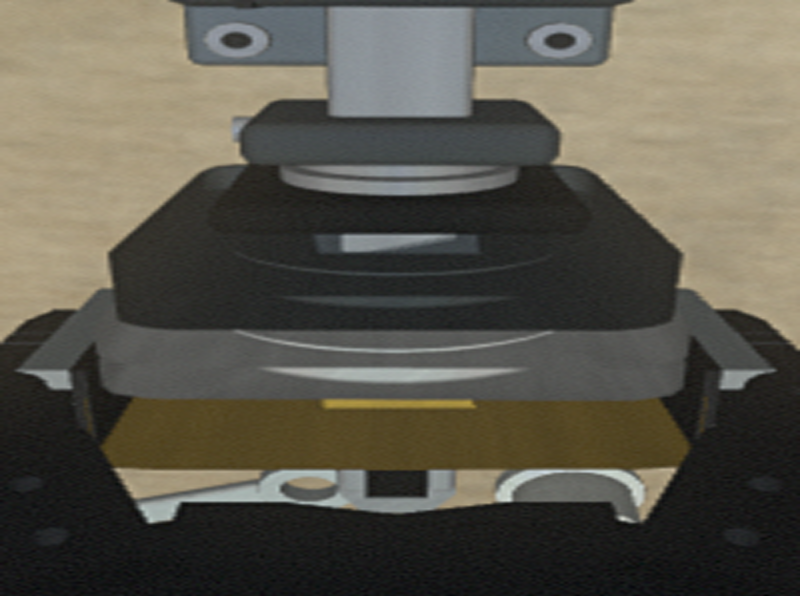

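```bash
cat > ov.py <<'E'
from h import *
import sys,pickle
name=sys.argv[1]; boxes=eval(sys.argv[2])  # (along,lat,zoff,width,color)
s=rel(.0203)
w=ctrl.read_camera("wrist");pickle.dump((w,s),open(name+".pkl","wb"))
im=cv2.resize(w["img"][:,:,::-1],None,fx=4,fy=4,interpolation=cv2.INTER_CUBIC)
raw=im.copy()
T0=AX-U*.010
for al,la,zo,wd,col in boxes:
  B=[]
  for z in (-.034,.028):
    P=[np.r_[T0+U*(al/1000+a*.007)+N*(la/1000+b*wd/2000),.13+zo/1000+z] for a,b in((1,1),(1,-1),(-1,-1),(-1,1))]
    q=(proj(w,P,s)*4).astype(int);cv2.polylines(im,[q],True,col,1 if z<0 else 3);B.append(q)
c=lambda x:cv2.resize(x[400:1536,640:1440],(400,568))
cv2.imwrite("pics/"+name+".png",cv2.hconcat([c(raw),c(im)]))
E
python3 ov.py w16 "[(68-1,0,-1.5,52,(0,0,255)),(53,0,-1.5,56,(0,255,0)),(39,0,0.5,60,(255,0,0))]"
```

```text
t 23.23 tcp [0.5469 0.0517 0.1108] F [-5.03 -1.42  2.43] M [-0.22  0.68 -0.1 ] open 59.23 toolx [-0.009  -0.0002 -1.    ] tooly [ 0.0904 -0.9959 -0.0006]
along(from tip end, mm) 40.67 lateral -0.0 origin z-.130 mm 1.07
turn to goal [0.0007 0.0057 0.0004]
F along -5.13 lat -0.97 z 2.43
```

View pics/w16.png

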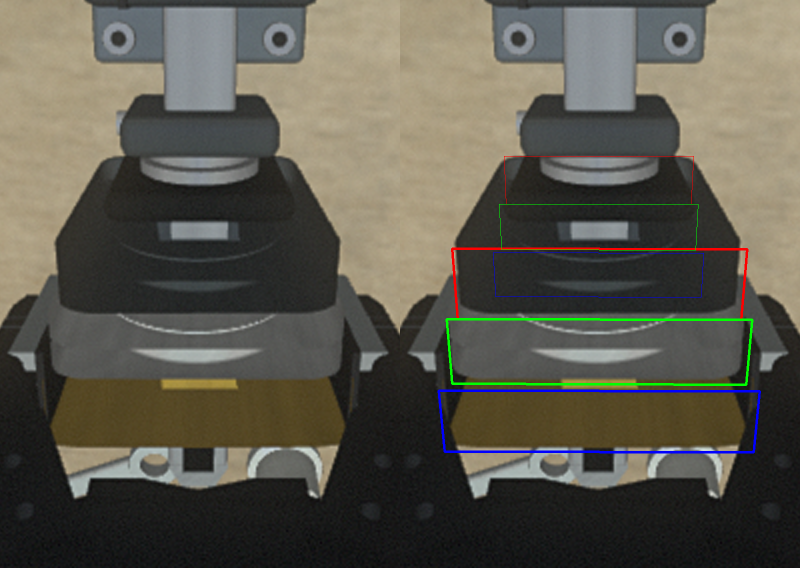

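Call:
jog_arm:
  steps:
    - [[0,0.006,0],[0.002,0,-0.02],1]
    - [[0,0.003,0],[-0.004,0,-0.024],1]

```text
clock: 23.45
tcp_pos: [0.5484, 0.0519, 0.11]
tool_rot: [-0.032, -0.705, -0.032, 0.708]
contact_force: [-10.6, -2.7, 4.0]
opening: 0.0592
```

Run:
```python
from h import *
s=rel(.0203)
```

```text
t 23.45 tcp [0.5484 0.0519 0.11  ] F [-10.6   -2.66   4.04] M [-0.39  1.38 -0.15] open 59.25 toolx [-0.0045  0.0003 -1.    ] tooly [ 0.0906 -0.9959 -0.0007]
along(from tip end, mm) 42.09 lateral 0.07 origin z-.130 mm 0.28
turn to goal [0.0009 0.0028 0.0005]
F along -10.8 lat -1.7 z 4.04
```

Call:
jog_arm:
  steps:
    - [[0.001,0.003,0],[-0.004,0,-0.028],1]

```text
clock: 23.53
tcp_pos: [0.5487, 0.0521, 0.1098]
tool_rot: [-0.031, -0.704, -0.032, 0.709]
contact_force: [-12.1, -3.4, 4.8]
opening: 0.0594
```

Run:
```python
from h import *
s=rel(.0203)
```

```text
t 23.53 tcp [0.5487 0.0521 0.1098] F [-12.08  -3.38   4.81] M [-0.38  1.53 -0.2 ] open 59.43 toolx [-0.007   0.0002 -1.    ] tooly [ 0.0892 -0.996  -0.0008]
along(from tip end, mm) 42.41 lateral 0.16 origin z-.130 mm 0.1
turn to goal [-0.      0.0045  0.0005]
F along -12.34 lat -2.29 z 4.81
```

Call:
jog_arm:
  steps:
    - [[0,0.005,0],[-0.004,0.002,-0.03],1]

```text
clock: 23.62
tcp_pos: [0.5488, 0.052, 0.1095]
tool_rot: [-0.031, -0.704, -0.032, 0.709]
contact_force: [-12.7, -1.0, 5.2]
opening: 0.0591
```

Run:
```python
from h import *
s=rel(.0203)
```

```text
t 23.62 tcp [0.5488 0.052  0.1095] F [-12.66  -1.02   5.2 ] M [-0.21  1.62 -0.1 ] open 59.09 toolx [-0.0075  0.0006 -1.    ] tooly [ 0.0892 -0.996  -0.0013]
along(from tip end, mm) 42.58 lateral 0.14 origin z-.130 mm -0.25
turn to goal [-0.      0.0047  0.0008]
F along -12.7 lat 0.12 z 5.2
```

Call:
jog_arm:
  steps:
    - [[0,0.005,0],[-0.006,0,-0.034],1]

```text
clock: 23.7
tcp_pos: [0.549, 0.0522, 0.1091]
tool_rot: [-0.031, -0.703, -0.032, 0.71]
contact_force: [-13.5, -4.1, 5.6]
opening: 0.0595
```

Run:
```python
from h import *
s=rel(.0203)
w=ctrl.read_camera("wrist")
cv2.imwrite("pics/w17z.png",cv2.resize(w["img"][250:384,200:320,::-1],None,fx=5,fy=4,interpolation=cv2.INTER_CUBIC))
```

```text
t 23.7 tcp [0.549  0.0522 0.1091] F [-13.45  -4.07   5.64] M [-0.54  1.7  -0.21] open 59.51 toolx [-0.009   0.0007 -1.    ] tooly [ 0.0894 -0.996  -0.0015]
along(from tip end, mm) 42.77 lateral 0.29 origin z-.130 mm -0.56
turn to goal [0.0001 0.0056 0.001 ]
F along -13.76 lat -2.85 z 5.64
```

View pics/w17z.png

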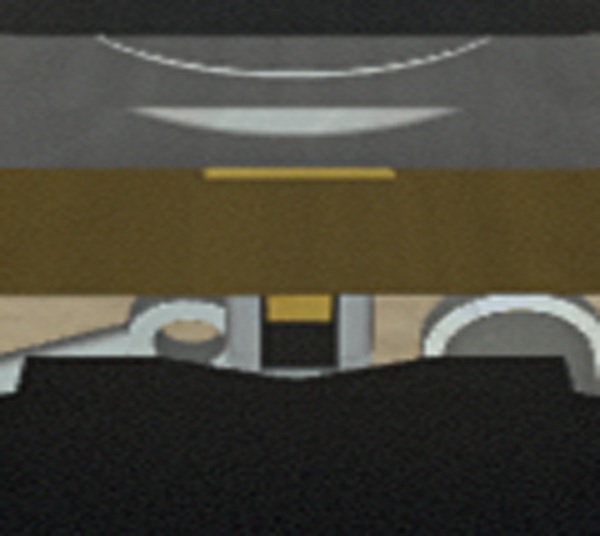

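Call:
jog_arm:
  steps:
    - [[0,0.006,0.001],[-0.008,0.003,-0.036],1]

```text
clock: 23.83
tcp_pos: [0.5492, 0.0521, 0.109]
tool_rot: [-0.032, -0.703, -0.032, 0.71]
contact_force: [-14.1, -0.8, 6.1]
opening: 0.0589
```

Run:
```python
from h import *
s=rel(.0203)
w=ctrl.read_camera("wrist")
cv2.imwrite("pics/w18z.png",cv2.resize(w["img"][250:384,200:320,::-1],None,fx=5,fy=4,interpolation=cv2.INTER_CUBIC))
```

```text
t 23.83 tcp [0.5492 0.0521 0.109 ] F [-14.11  -0.78   6.1 ] M [-0.16  1.79 -0.09] open 58.93 toolx [-0.0096 -0.0002 -1.    ] tooly [ 0.0893 -0.996  -0.0007]
along(from tip end, mm) 42.91 lateral 0.18 origin z-.130 mm -0.66
turn to goal [0.     0.0061 0.0004]
F along -14.12 lat 0.49 z 6.1
```

View pics/w18z.png

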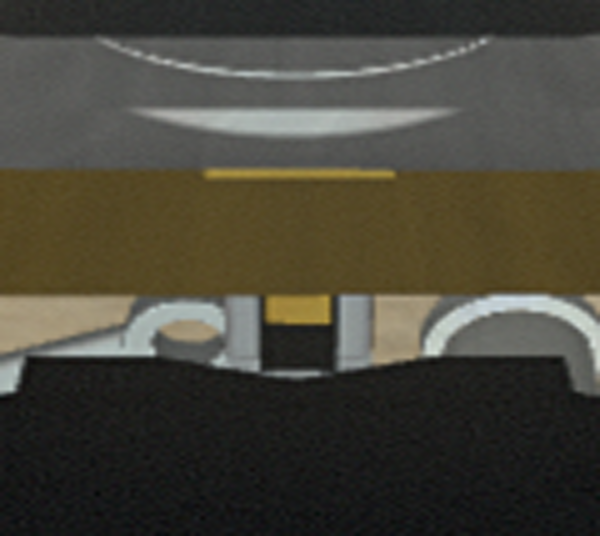

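Run:
```python
from h import *
w=ctrl.read_camera("wrist");s=rel(.0203)
T0=AX-U*.010
for al,z in [(12,.136),(12,.137),(34,.142),(34,.137),(20,.1385),(0,.134),(28,.1405)]:
    print(al,z,(proj(w,np.r_[T0+U*al/1000,z],s)[0]-[200,250])*[5,4])
```

```text
t 23.93 tcp [0.5491 0.0522 0.109 ] F [-13.56  -2.02   5.84] M [-0.32  1.66 -0.15] open 59.01 toolx [-0.0096 -0.0003 -1.    ] tooly [ 0.0894 -0.996  -0.0006]
along(from tip end, mm) 42.89 lateral 0.22 origin z-.130 mm -0.71
turn to goal [0.0001 0.0061 0.0004]
F along -13.68 lat -0.8 z 5.84
12 0.136 [299.3104 328.9553]
12 0.137 [299.3462 335.3045]
34 0.142 [299.9989 206.8378]
34 0.137 [299.7873 177.7973]
20 0.1385 [299.5587 289.0641]
0 0.134 [299.0238 395.241 ]
28 0.1405 [299.8042 243.2193]
```

Call:
jog_arm:
  steps:
    - [[0,0.003,0],[-0.003,0.001,0.008],1]
    - [[0,0.002,0],[0,0,0.004],1]

```text
clock: 24.1
tcp_pos: [0.5482, 0.052, 0.109]
tool_rot: [0.031, 0.707, 0.032, -0.706]
contact_force: [1.1, -0.0, -2.7]
opening: 0.0593
```

Run:
```python
from h import *
s=rel(.0203)
p=ctrl.read_camera("top")
cv2.imwrite("pics/t19.png",cv2.resize(p["img"][110:230,240:340,::-1],None,fx=5,fy=5,interpolation=cv2.INTER_CUBIC))
w=ctrl.read_camera("wrist")
cv2.imwrite("pics/w19z.png",cv2.resize(w["img"][250:384,200:320,::-1],None,fx=5,fy=4,interpolation=cv2.INTER_CUBIC))
```

```text
t 24.1 tcp [0.5482 0.052  0.109 ] F [ 1.09 -0.03 -2.66] M [-0.   -0.09 -0.1 ] open 59.32 toolx [ 0.0004  0.0009 -1.    ] tooly [ 0.0889 -0.996  -0.0008]
along(from tip end, mm) 41.92 lateral 0.17 origin z-.130 mm -0.69
turn to goal [-0.0002 -0.0003  0.0005]
F along 1.09 lat -0.13 z -2.66
```

View pics/w19z.png

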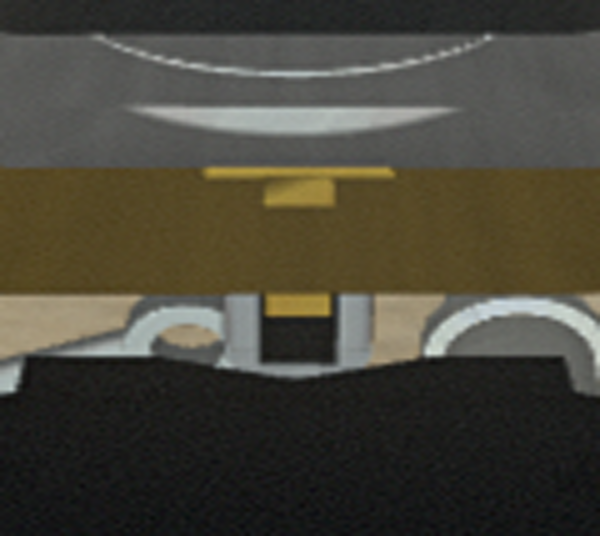

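```bash
echo
```

```text
(no output)
```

View pics/t19.png

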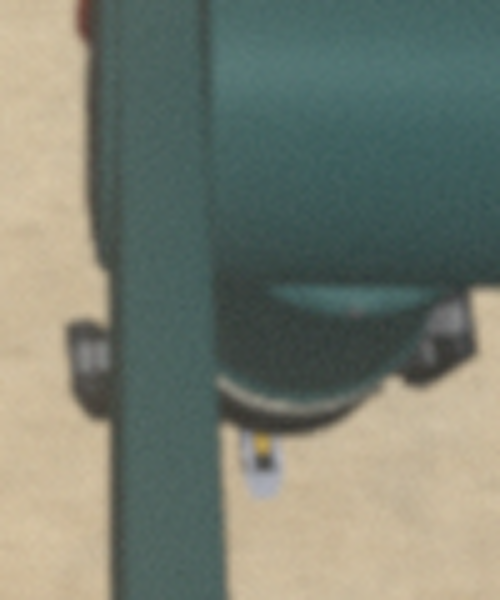

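Call:
jog_arm:
  steps:
    - [[0,0,0],[0.002,0,0],0.6]
    - [[0,0,0],[0,0,0],0]
    - [[0,0,0],[0,0,0],0]
    - [[0,0,0],[0,0,0],0]
    - [[0,0,0],[0,0,0],0]

```text
clock: 24.62
tcp_pos: [0.5504, 0.052, 0.1096]
tool_rot: [0.032, 0.708, 0.032, -0.705]
contact_force: [-0.2, 0.7, -0.0]
opening: 0.0853
```

```bash
python3 ov.py w20 "[(68+1.5,0,-1.5,52,(0,0,255)),(55.5,0,-1.5,56,(0,255,0)),(41.5,0,-1.5,60,(255,0,0))]"
```

```text
t 24.62 tcp [0.5504 0.052  0.1096] F [-0.19  0.7  -0.05] M [-0.02  0.01  0.01] open 85.3 toolx [ 0.0033  0.0006 -1.    ] tooly [ 0.0895 -0.996  -0.0003]
along(from tip end, mm) 44.15 lateral -0.05 origin z-.130 mm -0.08
turn to goal [ 0.0001 -0.0021  0.0002]
F along -0.13 lat 0.72 z -0.05
```

View pics/w20.png

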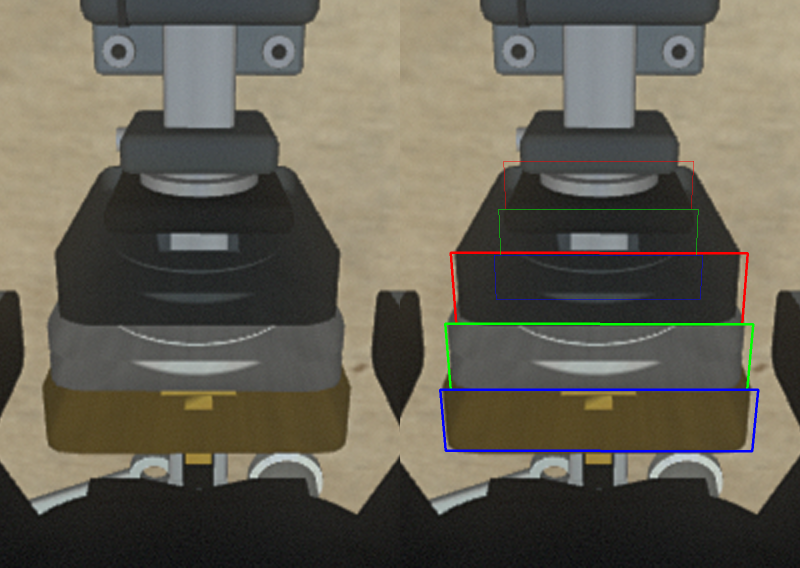

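Call:
jog_arm:
  steps:
    - [[0,0,0],[-0.1,0,0],0]
    - [[0,0,0],[-0.2,0,0],0]
    - [[0,0,0],[-0.25,0,0.05],0]
    - [[0,0,0],[-0.2,0,0.12],0]
    - [[0,0,0],[-0.15,0,0.12],0]
    - [[0,0,0],[-0.05,0,0.05],0]
    - [[0,0,0],[0,0,0],0]

```text
clock: 25.25
tcp_pos: [0.4982, 0.0471, 0.2568]
tool_rot: [0.032, 0.707, 0.032, -0.706]
contact_force: [0.4, -0.5, 0.4]
opening: 0.0855
```

Run:
```python
from h import *
s=rel(.0203)
w=ctrl.read_camera("wrist")
cv2.imwrite("pics/w21.png",w["img"][:,:,::-1])
cv2.imwrite("pics/w21z.png",cv2.resize(w["img"][40:240,190:320,::-1],None,fx=5,fy=3,interpolation=cv2.INTER_CUBIC))
```

```text
t 25.25 tcp [0.4982 0.0471 0.2568] F [ 0.4  -0.47  0.41] M [-0.03 -0.02 -0.02] open 85.5 toolx [ 0.0016  0.0005 -1.    ] tooly [ 0.0897 -0.996  -0.0004]
along(from tip end, mm) -8.3 lateral -0.27 origin z-.130 mm 147.09
turn to goal [ 0.0003 -0.001   0.0002]
F along 0.35 lat -0.51 z 0.41
```

View pics/w21z.png

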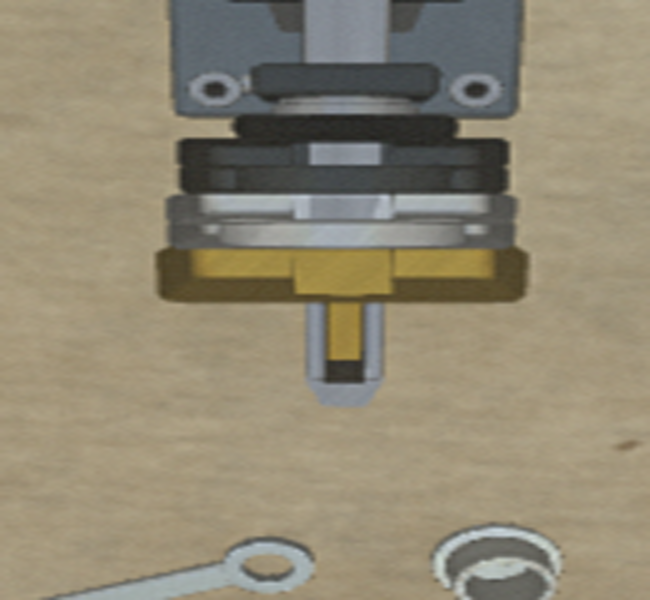

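View pics/w21.png

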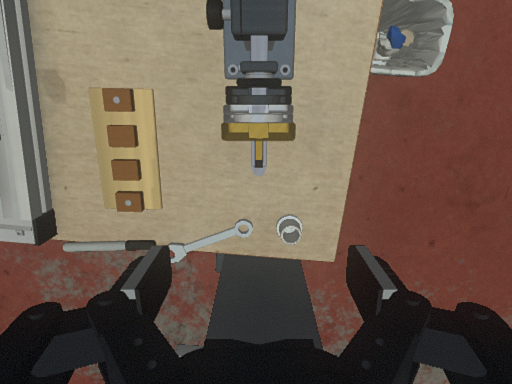

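Run:
```python
from h import *
w=ctrl.read_camera("wrist");s=rel(.0203)
T0=AX-U*.010
f=lambda al,z,la=0:(proj(w,np.r_[T0+U*al/1000+N*la/1000,z],s)[0]-[190,40])*[5,3]
for al,z in [(0,.134),(12,.137),(34,.142),(34,.137),(34,.1565),(76,.1565),(76,.153),(33,.1565),(32,.1565)]: print(al,z,f(al,z))
p=ctrl.read_camera("scene")
cv2.imwrite("pics/s22.png",cv2.resize(p["img"][150:260,190:320,::-1],None,fx=6,fy=5.4,interpolation=cv2.INTER_CUBIC))
p=ctrl.read_camera("top")
cv2.imwrite("pics/t22.png",cv2.resize(p["img"][110:310,150:330,::-1],None,fx=4,fy=3,interpolation=cv2.INTER_CUBIC))
```

```text
t 25.35 tcp [0.4988 0.0471 0.2549] F [-0.29  0.5  -0.27] M [ 0.   -0.02  0.05] open 85.47 toolx [-0.0002  0.0007 -1.    ] tooly [ 0.0896 -0.996  -0.0007]
along(from tip end, mm) -7.74 lateral -0.27 origin z-.130 mm 145.21
turn to goal [0.0002 0.0001 0.0005]
F along -0.24 lat 0.53 z -0.27
0 0.134 [344.289  408.2585]
12 0.137 [344.3536 371.327 ]
34 0.142 [344.4799 298.5425]
34 0.137 [344.4739 296.2364]
34 0.1565 [344.4989 305.746 ]
76 0.1565 [344.7676 139.3434]
76 0.153 [344.7587 139.8272]
33 0.1565 [344.4928 309.4986]
32 0.1565 [344.4868 313.242 ]
```

View pics/s22.png

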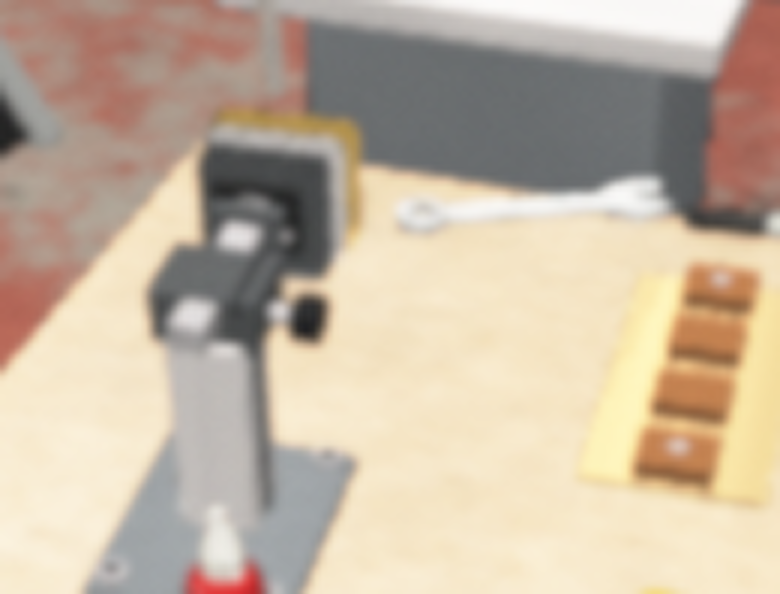

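View pics/t22.png

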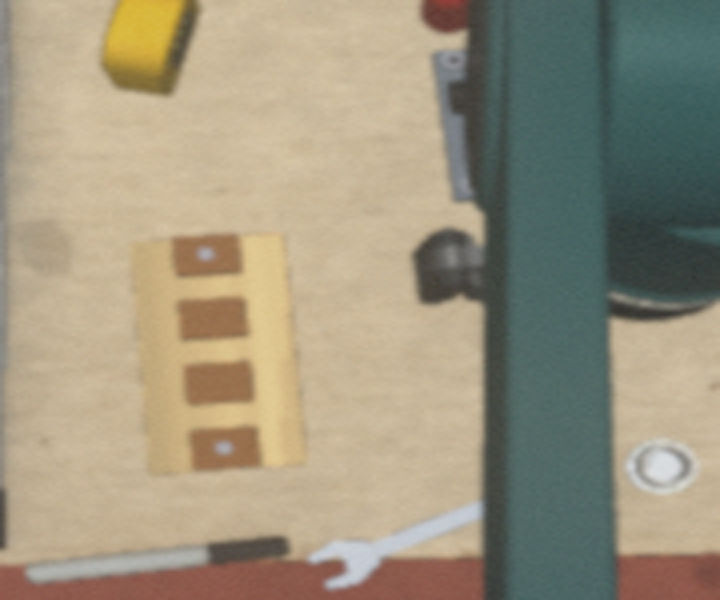

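Call:
jog_arm:
  steps:
    - [[0,0,0],[0,0.1,0],0]
    - [[0,0,0],[0,0.22,0],0]
    - [[0,0,0],[0,0.25,0],0]
    - [[0,0,0],[0,0.22,0],0]
    - [[0,0,0],[0,0.15,0],0]
    - [[0,0,-0.06],[0,0.05,0],0]
    - [[0,0,-0.07],[0,0,0],0]
    - [[0,0,-0.07],[0,0,0],0]
    - [[0,0,-0.07],[0,0,0],0]
    - [[0,0,-0.07],[0,0,0],0]
    - [[0,0,-0.07],[0,0,0],0]
    - [[0,0,-0.05],[0,0,0],0]
    - [[0,0,0],[0,0,0],0]
    - [[0,0,0],[0,0,0],0]

```text
clock: 26.62
tcp_pos: [0.5146, -0.1085, 0.228]
tool_rot: [0.24, -0.634, -0.292, 0.674]
contact_force: [-0.5, 0.7, -0.3]
opening: 0.0854
```

Run:
```python
from h import *
import pickle
s=rel(.0203)
w=ctrl.read_camera("wrist");pickle.dump((w,s),open("w23.pkl","wb"))
cv2.imwrite("pics/w23.png",w["img"][:,:,::-1])
```

```text
t 26.62 tcp [ 0.5146 -0.1085  0.228 ] F [-0.51  0.71 -0.34] M [-0.35 -0.09  0.02] open 85.41 toolx [-0.0807  0.6942 -0.7152] tooly [ 0.0471 -0.7141 -0.6984]
along(from tip end, mm) -5.85 lateral -156.67 origin z-.130 mm 118.35
turn to goal [-0.0056  0.0153  0.4924]
F along -0.45 lat 0.75 z -0.34
```

View pics/w23.png

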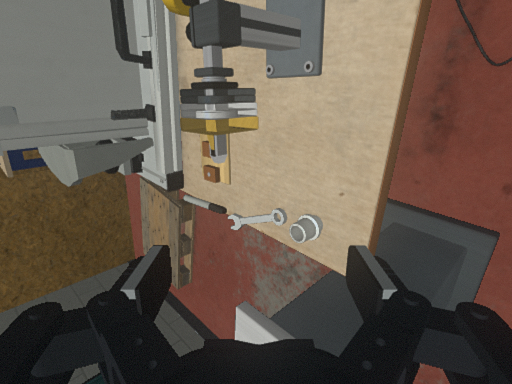

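Run:
```python
from h import *
import pickle
w,s=pickle.load(open("w23.pkl","rb"))
im=cv2.resize(w["img"][55:175,170:270,::-1],None,fx=5,fy=5,interpolation=cv2.INTER_CUBIC);raw=im.copy()
T0=AX-U*.010
f=lambda al,z,la=0:tuple(map(int,((proj(w,np.r_[T0+U*al/1000+N*la/1000,z],s)[0]-[170,55])*5)))
for al,z,c in [(0,.134,(0,0,255)),(12,.137,(0,255,0)),(34,.142,(255,0,0)),(34,.137,(255,0,255))]: cv2.circle(im,f(al,z),4,c,2)
cv2.imwrite("pics/w23z.png",cv2.resize(cv2.hconcat([raw,im]),(800,480)))
```

```text
(no output)
```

View pics/w23z.png

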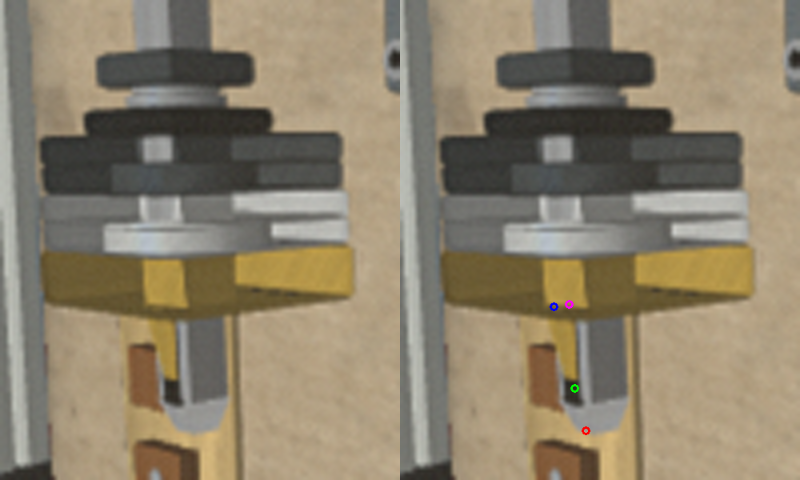

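Run:
```python
from h import *
import pickle
w,s=pickle.load(open("w23.pkl","rb"))
K=12
im=cv2.resize(w["img"][112:166,190:222,::-1],None,fx=K,fy=K,interpolation=cv2.INTER_CUBIC);raw=im.copy()
T0=AX-U*.010
f=lambda al,z,la=0:tuple(map(int,((proj(w,np.r_[T0+U*al/1000+N*la/1000,z],s)[0]-[190,112]+.5)*K)))
def poly(z1,c):
    P=[f(14,.137,3),f(32,z1,3),f(32,z1,-3),f(14,.137,-3)];cv2.polylines(im,[np.array(P)],True,c,1)
poly(.137+.005*20/22,(255,0,0));poly(.137,(0,0,255))
P=[f(9,.137,7),f(40,.137,7),f(40,.137,-7),f(9,.137,-7)];cv2.polylines(im,[np.array(P)],True,(0,255,0),1)
o=cv2.hconcat([raw,im]);cv2.imwrite("pics/w23y.png",cv2.resize(o,(min(800,o.shape[1]),min(600,o.shape[0]))))
```

View pics/w23y.png

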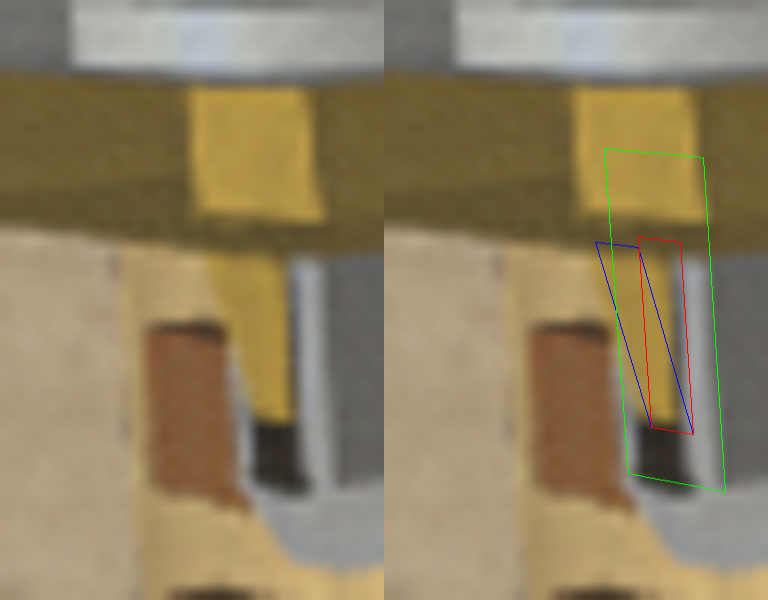

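Run:
```python
from h import *
st();print(ctrl.close_job())
```

```text
t 26.67 tcp [ 0.5143 -0.1082  0.2278] F [ 1.04 -0.65 -0.39] M [-0.36 -0.03 -0.03] open 85.38 toolx [-0.0814  0.6936 -0.7158] tooly [ 0.0473 -0.7147 -0.6978]
the job is handed in; nothing more can be done
None
```

All three plates are on the storage hook, and I handed the job in at 26.7 s of the 72 s. They went on narrow, then middle, then wide, and I pressed the last one against the buffer until the keeper leaf came up in front of it.

**Final checks**
- **Stack:** In the wrist picture the three plates take up equal depth with no gaps. The front of the stack is about 34 mm behind the tip, level with the leaf's free end.
- **Keeper:** In the side picture the leaf follows the line calculated for it being up, not pressed flat. When I eased off, the force on the wide plate dropped to about zero. Before that, the buffer had been pushing back with 7 N in nearly the same spot, so the leaf is now holding the stack.
- **Bystanders:** The spanner, cup, bottle and tape measure were never touched. What the last pictures show of them looks unchanged, though the arm hid part of the top view.

**Less certain**
- **Push force:** The highest reading was about 18.7 N in total, and it was brief. It was 14 N along the hook plus about 12 N downwards, so I backed off and pushed again with less downward load, at 14–15 N. I read the force only after each short move, so a brief peak between readings could have been missed.
- **See-through plates:** The wrist camera drew the plates partly see-through from above, and for a while it looked as if the wide plate was not flush. I settled that by comparing the picture with projected plate outlines.

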